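Change the reagent cassettes and prime the pump

TASK

Change over the reagent bay: pull each spent cassette off its rail and stand it upright in the open grey return tray, and slide every fresh cassette waiting on the bench onto a rail, cap end first and one to a rail, under the bridge until the detent holds it fully home. Turn the pump's dial to mark 6 (the marks run clockwise from 0, with long marks at 0, 5 and 10, so 6 is the first short mark after the middle long one). When all that is done, press the pump's pedal right down to its stop for a moment to prime it, let it come up, and turn the dial back to 0, leaving the cassettes and the bottles and boxes around as they are.

Things in the scene. Friction and masses are not known exactly. Their poses are not given: they have to be found in the camera images.
- bay: fixed bay: white plate 240 x 236 (x -110 to 130), 10 thick, with three aluminium rails along its x (y = -72, 0, 72), 15 high: 12 wide from x = -100 to 30, then a round nose and 24 wide to x = 120. Its x points away from the robot; origin at the underside. Bridge (red stripe) over x = 66 to 130, from 46 to 54 above the plate; a wall stops cassettes 1.5 past home
- entry1 (a point): where to set a cassette's origin down astride the narrow part of the right-hand rail: bay x = -40, y = -72, on the plate, 10 above the bench. Fin end towards the robot, its x along the bay's x; then slide it 100 in +x to home. Its fin stays in front of the bridge. Axes as the bay's
- entry2 (a point): the same for the middle rail (bay y = 0)
- entry3 (a point): the same for the left-hand rail (bay y = 72)
- home1 (a point): where a cassette's origin is when fully home on the right-hand rail: bay x = 60, y = -72, on the plate. A spring roller under the bridge (bay x = 90, on the rail's +y side) resists over the last 35: about 10 N at first, then 5 N, then it drops into the cassette's notch and draws it home; pulling it straight back out takes about 7 N. Axes as the bay's
- home2 (a point): the same for the middle rail (bay y = 0)
- home3 (a point): the same for the left-hand rail (bay y = +72)
- spent1: white cassette 120 (x) x 52 (y) x 38 tall; groove along its underside 27 wide, 16 deep; 0.2-0.4 kg. Grip fin on top: 14 thick (y), x -52 to -2, top 73 up; +x end has two flat caps. 12 wide notch in +y flank at x = 30. Origin: centre of underside. Spent: starts home on a rail (two of spent1-3 present)
- spent2: white cassette 120 (x) x 52 (y) x 38 tall; groove along its underside 27 wide, 16 deep; 0.2-0.4 kg. Grip fin on top: 14 thick (y), x -52 to -2, top 73 up; +x end has two flat caps. 12 wide notch in +y flank at x = 30. Origin: centre of underside. Spent: starts home on a rail (two of spent1-3 present)
- spent3: white cassette 120 (x) x 52 (y) x 38 tall; groove along its underside 27 wide, 16 deep; 0.2-0.4 kg. Grip fin on top: 14 thick (y), x -52 to -2, top 73 up; +x end has two flat caps. 12 wide notch in +y flank at x = 30. Origin: centre of underside. Spent: starts home on a rail (two of spent1-3 present)
- fresh1: white cassette 120 (x) x 52 (y) x 38 tall; groove along its underside 27 wide, 16 deep; 0.2-0.4 kg. Grip fin on top: 14 thick (y), x -52 to -2, top 73 up; +x end has two flat caps. 12 wide notch in +y flank at x = 30. Origin: centre of underside. Fresh: starts on the open bench right of the bay, fin end to the robot (two or three of fresh1-3 present)
- fresh2: white cassette 120 (x) x 52 (y) x 38 tall; groove along its underside 27 wide, 16 deep; 0.2-0.4 kg. Grip fin on top: 14 thick (y), x -52 to -2, top 73 up; +x end has two flat caps. 12 wide notch in +y flank at x = 30. Origin: centre of underside. Fresh: starts on the open bench right of the bay, fin end to the robot (two or three of fresh1-3 present)
- fresh3: white cassette 120 (x) x 52 (y) x 38 tall; groove along its underside 27 wide, 16 deep; 0.2-0.4 kg. Grip fin on top: 14 thick (y), x -52 to -2, top 73 up; +x end has two flat caps. 12 wide notch in +y flank at x = 30. Origin: centre of underside. Fresh: starts on the open bench right of the bay, fin end to the robot (two or three of fresh1-3 present)
- tray: open grey plastic return tray on the left, 170 (x) x 160 (y), 22 tall, walls and floor 5 thick; fixed. Origin: centre of its underside. Two cassettes stand in it side by side, lengthwise along its x, at about y = -36 and +36
- pump: white priming pump fixed on the bench on the right, 200 (x) x 110 (y): the +x half is a 45 high tower with the dial on top (axis at x = 50, y = 0), the -x half (towards the robot) a low plate with the pedal. Origin: centre of its underside, z up
- dial (a joint): angle of the dial about its upright axis, rad, growing clockwise seen from above: 0 at mark 0, 0.45 per mark, mark 6 at 2.70, stop at mark 10 (4.5). Stays where it is left (friction 0.05 N m). At 0 the pointer points 129 degrees anticlockwise from the pump's +x axis; starts between marks 0 and 5
- dial_grip (a point): point on the dial's axis, 76 above the bench, at which to grip it: the black dial is a 60 diameter disc (8 thick) carrying a bar 52 long, 14 thick, standing from 53 to 83 above the bench; x of this point is along the bar towards the pointer (white line), z up
- dial_pointer (a point): the pointer's tip on the rim of the disc
- pedal (a joint): angle of the pedal, rad: 0 up (at rest), 0.22 down at its stop; spring-returned, about 5 N at the pad to start it and 9 N at the stop
- pedal_pad (a point): point on the top of the steel pedal plate (88 long, 70 wide, 6 thick, rubber ribs) at which to press, 68 from its hinge, which is at the tower; the plate's free end rises towards the robot. The pad goes down about 15 from rest to stop, from about 43 to 28 above the bench
- wash_bottle: white bottle 190 tall, 68 diameter, standing at the back; not to be disturbed. Origin: centre of underside
- jar_tall: white jar 100 tall, 56 diameter, beyond the tray; not to be disturbed
- tip_box: blue box of pipette tips 120 x 80 x 55 at the back; not to be disturbed
- beaker: glass beaker 80 tall, 70 diameter, at the back right; not to be disturbed
Not all that is in view belongs to the job. Leave any brown look-alike of the pump alone.

How it is judged:
By the outcome, as a careful person would: the job done as asked, in the order asked, and still so for the second after the job is handed in, with the robot touching nothing.
Of spent1, spent2, spent3 only 2 to 2 are there at a start; the rules pass over those that are not, and their reading is None.
Of fresh1, fresh2, fresh3 only 2 to 3 are there at a start; the rules pass over those that are not, and their reading is None.
At some moment in a run one of fresh1, fresh2, fresh3 may be knocked a few centimetres aside while the robot is not near it.
Once in a run the grip may slacken for a moment while it holds something.
It also fails if it takes over 210 s, if anything falls off the work surface, if the arm or the gripper's body presses on something with over 40 N, if the wrist force passes 120 N, or if a joint passes its speed limit or range.

ROBOT

A 6-joint arm with a two-finger parallel gripper is mounted at the origin on the work surface. World frame = base frame: x ahead of the robot, y to its left, z up, the work surface at z = 0. Lengths are in mm, angles in rad, forces in N, time in s.
With the tool pointing down it reaches from about 300 to 775 mm from the base axis. Payload 14.6 kg.
Tool frame: the origin (TCP) lies midway between the tips of the shut fingers; the grasp point (between the pads) lies 19 mm behind it (manip.grasp_offset is the distance from the TCP to the grasp point, in mm); z points along the fingers, y is the line along which they close (so a half turn about z gives the same grasp; the last joint's range is limited). The gripper opens to 94 mm and grips with 3 to 60 N. Pads are 16 mm wide; open, the fingers measure 119 mm over their backs; the gripper's body (75 mm by 177 mm) begins 78 mm behind the grasp point.
Start: joints at [-1.349, 0.3, 1.521, -0, 1.321, -0.067], TCP at [156.634, -527.214, 205.446] pointing down, gripper open.
Joint ranges: [-3.03, 3.03], [-0.79, 2.21], [0.23, 2.52], [-1.04, 4.18], [0, 3.07], [-2.55, 2.55]. Speed limits (rad/s): [2.22, 2.22, 2.57, 3.14, 3.14, 3.14].

INTERFACE

Orientations are given as [roll, pitch, yaw] about the fixed x, y, z axes, in that order (R = Rz(yaw) Ry(pitch) Rx(roll)).
In Python, from cell import manip, viewer gives the robot as it stands. The module is installed in compiled form; this text tells all that it offers.
- The arm moves only by the tool move_arm, never from a script. Its argument "moves" is a list of rows, each a list of 4 numbers: the shift along the tool's x, y, z in m, then the turn about the tool's z in rad. A call has 1 to 12 rows; each row is the pose to reach, as a shift and turn from the pose commanded when the call began, along the tool's axes at that moment; what a row does not reach only later rows make up. A row lasts 1/10 s, in which the tool goes at most 50 mm and 8.59 degrees, less where a joint would pass 70% of its speed; a pose out of reach is approached as far as the arm can. A call with a gripper value outside its range is refused whole. "jaw" is the finger opening in m, from 0 to 0.094, set as the call begins (left out, the last holds). The fingers move at their own pace and stop on an object; "squeeze" is the grip in N (left out, the last holds). Time passes only in rows, so rows that repeat a pose let the fingers close. It gives the time, the measured TCP pose, the force, the opening and the grip force at its end, in the units of the state.
- manip.read_state(): the state, without advancing time (a new reading comes with each control period).
- viewer.camera(name): name is "scene" or "top" or "wrist"; returns a dict with "frame" (480x640x3 uint8, blue, green, red), "z_map" (480x640 float32, mm along the optical axis (not along the pixel's ray), 0 where there is no reading), "fx", "fy", "cx", "cy" (pixels), "origin" and "orientation" of the camera in the world. Camera axes: x right, y down, z forward; pixel columns grow to the right and rows downward; lengths in mm; the calibration is good to about 2 mm. A picture is of the moment at which its call begins.
- manip.sign_off(): hands the job in; it is judged then, once.
The state is a dict: "clock": time; "joints": joint angles; "qd": joint speeds; "effort": joint torques, N m; "eef_pos": TCP position; "eef_rot": TCP orientation; "wrist_force": force on the tool from outside, world axes, zero at the start; "moment": the same for the moment, N m; "finger_gap": finger opening in mm; "finger_force": force on a finger pad.
Only numpy, scipy, OpenCV 4.12 (cv2) and the standard library are available. Lean on these libraries where they do the work, as an engineer would, in place of code of your own. Each camera call takes 0.05 s, during which the arm holds its last target. There are 200 camera calls.

## Working session

There is one attempt and no reset: what is moved stays moved. The work goes in short steps, Python scripts to look and compute and a tool call to move; the robot and the scene stay as the last step left them, time stands still between calls to the robot, and variables do not carry over. Pictures are saved under pics/ and viewed, at most 14 in all, crops included, and the job is handed in when it is done.

Besides the shell and the picture viewer there is one more tool, called after "Call:" by a JSON object that holds its "api" and its "payload". move_arm: Moves the arm, as the interface text tells. Its arguments: {"type":"object","properties":{"moves":{"type":"array"},"jaw":{"type":"number"},"squeeze":{"type":"number"}},"required":["moves"]}

```bash
mkdir -p pics; cat > h.py <<'E'
import numpy as np, cv2, pickle
from cell import manip, viewer
from scipy.spatial.transform import Rotation as Ro
def Rm(o):
    o=np.array(o,float)
    return o if o.shape==(3,3) else (Ro.from_euler('xyz',o).as_matrix() if o.size==3 else Ro.from_quat(o).as_matrix())
def shot(n,save=None):
    c=viewer.camera(n)
    if save: cv2.imwrite('pics/'+save+'.png',c['frame'])
    pickle.dump(c,open('pics/'+(save or n)+'.pkl','wb'))
    return c
def cloud(c):
    v,u=np.mgrid[0:480,0:640]; z=c['z_map'].astype(float)
    p=np.stack([(u-c['cx'])/c['fx']*z,(v-c['cy'])/c['fy']*z,z],-1)
    w=p@Rm(c['orientation']).T+np.array(c['origin']); w[z==0]=np.nan
    return w
def ray(c,u,v,h):
    d=Rm(c['orientation'])@np.array([(u-c['cx'])/c['fx'],(v-c['cy'])/c['fy'],1]); o=np.array(c['origin'],float)
    return o+d*(h-o[2])/d[2]
E
python3 - <<'E'
from h import *
for n in ('top','scene'):
    c=shot(n,n+'0'); print(n,c['origin'],c['orientation'],c['fx'],c['cx'],c['cy'])
s=manip.read_state(); print({k:np.round(v,3) for k,v in s.items()})
E
```

```text
top [ 356.57895689   12.46594362 1498.34560104] [-3.06193625 -0.01143781 -1.54678861] 588.0157077905322 322.52204079927645 244.75186488603563
scene [1114.12232124  432.99460302 1158.19908945] [-2.53194996  0.01537271  2.12795596] 551.1964017385628 324.56912460463406 243.73256601740985
{'clock': np.float64(0.1), 'joints': array([-1.349,  0.3  ,  1.522, -0.   ,  1.321, -0.067]), 'qd': array([ 0.001, -0.002, -0.003,  0.002,  0.   ,  0.001]), 'effort': array([ 3.0000e-03, -5.3264e+01, -3.5328e+01,  7.1000e-02,  2.3000e-02,
       -0.0000e+00]), 'eef_pos': array([ 156.57 , -526.989,  204.951]), 'eef_rot': array([-3.141, -0.   ,  0.289]), 'wrist_force': array([0.468, 0.803, 0.102]), 'moment': array([-0.006,  0.024, -0.013]), 'finger_force': np.float64(0.0), 'finger_gap': np.float64(93.99)}
```

View pics/top0.png

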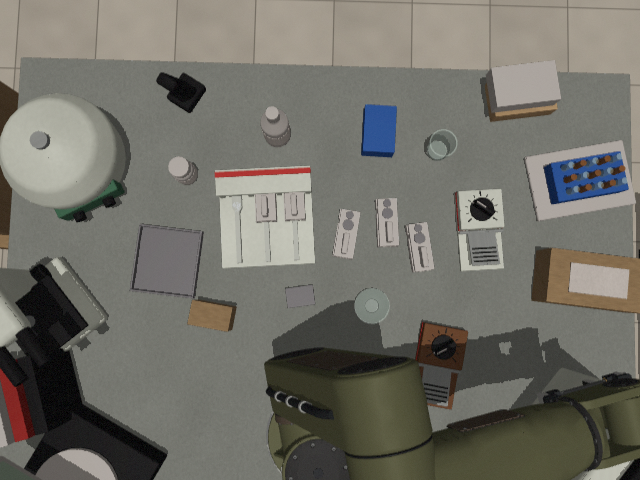

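View pics/scene0.png

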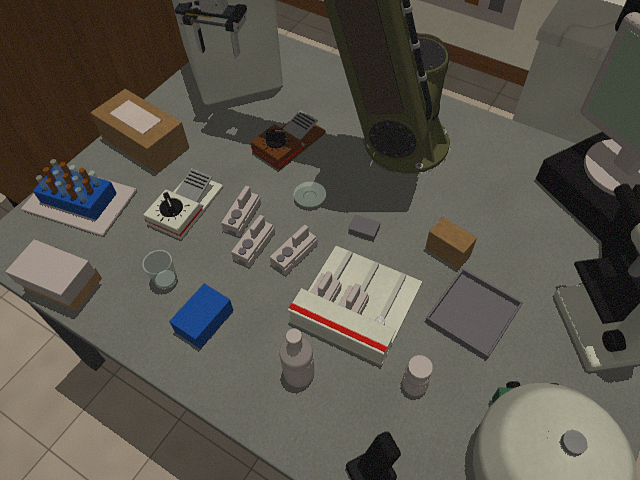

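```bash
cat > m1.py <<'E'
from h import *
P={n:pickle.load(open(f'pics/{n}0.pkl','rb')) for n in('top','scene')}
def blobs(n,lo,hi,xr,yr,amin=8):
    w=cloud(P[n]); m=((w[...,2]>lo)&(w[...,2]<hi)&(w[...,0]>xr[0])&(w[...,0]<xr[1])&(w[...,1]>yr[0])&(w[...,1]<yr[1])).astype(np.uint8)
    k,l,s,ce=cv2.connectedComponentsWithStats(m,connectivity=8)
    for i in range(1,k):
        if s[i,4]<amin: continue
        p=w[l==i]; r=cv2.minAreaRect(p[:,:2].astype(np.float32))
        print(n,lo,hi,'px',ce[i].round(0),'n',s[i,4],'rect',np.round(r[0],1),np.round(r[1],1),round(r[2],1),'z',np.round(np.median(p[:,2]),1),np.round(p[:,2].std(),1))
for n in P:
    print(n,'bench z',np.nanmedian(cloud(P[n])[...,2][200:300,330:450]) )
    blobs(n,60,100,(350,760),(-550,300))
    blobs(n,25,48,(350,760),(-550,350),30)
    blobs(n,6,20,(350,760),(-550,400),30)
E
python3 m1.py
```

```text
top bench z 2.2062945192399184
top 60 100 px [277. 136.] n 118 rect [739.3 118.6] [27.5 66.5] 11.9 z 82.7 11.2
top 60 100 px [444. 143.] n 237 rect [ 727.6 -291.2] [64.5 70. ] 2.4 z 76.4 7.0
top 60 100 px [263. 180.] n 2273 rect [627.6 150.6] [ 66.  236.2] 4.5 z 64.7 2.7
top 60 100 px [264. 205.] n 137 rect [563.1 144. ] [50.4 14.2] 3.9 z 82.1 5.8
top 60 100 px [293. 204.] n 124 rect [567.6  72.2] [48.5 14. ] 4.7 z 83.1 4.7
top 60 100 px [484. 207.] n 174 rect [ 573.3 -395.1] [52.2 21.2] 64.7 z 81.7 7.6
top 60 100 px [389. 231.] n 130 rect [ 508.9 -162.7] [15.3 49.4] 89.8 z 72.6 3.7
top 60 100 px [345. 243.] n 119 rect [477.4 -55.9] [14.  48.8] 81.8 z 72.1 3.4
top 60 100 px [424. 256.] n 134 rect [ 449.4 -249.4] [49.5 15.4] 7.2 z 71.9 3.9
top 60 100 px [546. 275.] n 379 rect [ 413.4 -545.6] [ 14.5 127.5] 85.1 z 83.7 12.2
top 25 48 px [278. 141.] n 53 rect [735.7 117.8] [19.6 61.2] 11.9 z 36.3 6.3
top 25 48 px [444. 140.] n 98 rect [ 741.6 -301. ] [54.4 33.2] 50.4 z 36.8 6.6
top 25 48 px [433. 155.] n 41 rect [ 712.5 -275.1] [52.5 15.1] 44.5 z 38.9 7.4
top 25 48 px [377. 153.] n 76 re
[... 5416 characters left out ...]
 20 px [160. 269.] n 46 rect [ 719.6 -310.8] [ 8.4 33.8] 62.8 z 15.3 4.0
scene 6 20 px [167. 283.] n 64 rect [ 740.  -269.8] [21.5 52.6] 65.9 z 12.8 4.0
scene 6 20 px [387. 313.] n 1247 rect [541.5 145. ] [242.6 236.8] 4.7 z 10.1 3.0
scene 6 20 px [449. 290.] n 57 rect [403.4 319.7] [13.1 60.1] 85.5 z 9.5 5.2
scene 6 20 px [462. 291.] n 88 rect [386.2 347.6] [61.7 33.4] 13.7 z 7.0 1.2
scene 6 20 px [226. 315.] n 48 rect [735.3 -94.8] [ 5.1 47.5] 87.7 z 13.3 3.8
scene 6 20 px [432. 313.] n 39 rect [480.6 313.9] [14.4 34.6] 84.5 z 13.0 5.2
scene 6 20 px [445. 330.] n 156 rect [499.2 354.1] [93.1 22.8] 84.8 z 13.6 4.6
scene 6 20 px [412. 392.] n 46 rect [671.  358.7] [13.7 47. ] 15.8 z 12.0 4.6
```

```bash
cat >> h.py <<'E'
def st():
    s=manip.read_state(); R=Rm(s['eef_rot']); return np.array(s['eef_pos']),np.arctan2(R[1,0],R[0,0]),s
def to(x,y,z,psi,frm=None):
    if frm is None: p,a,s=st()
    else: p,a=np.array(frm[:3],float),frm[3]
    d=np.array([x,y,z])-p; t=-((psi-a+np.pi)%(2*np.pi)-np.pi)
    r=np.array([d[0]*np.cos(a)+d[1]*np.sin(a),d[0]*np.sin(a)-d[1]*np.cos(a),-d[2]])/1000
    print('from',p.round(1),round(a,4),'->',r.round(4),'turn',round(t,4),'rows>=',int(np.ceil(max(np.linalg.norm(r)/.05,abs(t)/.149))))
E
python3 -c "
from h import *
to(500,-390,300,0.08)"
```

```text
from [ 156.6 -527.   205. ] 0.2888 -> [ 0.3682 -0.0335 -0.095 ] turn 0.2088 rows>= 8
```

Call:
{"api": "move_arm", "payload": {"moves": [[0.368, -0.0335, -0.095, 0.209], [0.368, -0.0335, -0.095, 0.209], [0.368, -0.0335, -0.095, 0.209], [0.368, -0.0335, -0.095, 0.209], [0.368, -0.0335, -0.095, 0.209], [0.368, -0.0335, -0.095, 0.209], [0.368, -0.0335, -0.095, 0.209], [0.368, -0.0335, -0.095, 0.209], [0.368, -0.0335, -0.095, 0.209], [0.368, -0.0335, -0.095, 0.209], [0.368, -0.0335, -0.095, 0.209], [0.368, -0.0335, -0.095, 0.209]]}}

```text
clock: 1.3
eef_pos: [498.9, -390.9, 300.3]
eef_rot: [-3.141, 0.0, 0.078]
wrist_force: [-0.2, -0.0, -0.6]
finger_gap: 93.7
finger_force: 0.0
```

```bash
python3 - <<'E'
from h import *
c=shot('wrist','w1'); print(c['origin'],c['orientation'],c['fx'],c['cx'],c['cy']); p,a,s=st(); print(p,a,s['clock'],s['joints'])
E
```

```text
[ 579.78339217 -384.56539598  478.81765351] [ 2.86129185e+00  7.99017938e-04 -1.49291242e+00] 356.45270528407985 318.28470471795475 239.20093967966037
[ 498.98011105 -390.88707148  300.44229872] 0.07842416400763974 1.35 [-7.22282008e-01  4.50291698e-01  1.10071905e+00 -2.64478853e-05
  1.59075257e+00  7.70089637e-01]
```

View pics/w1.png

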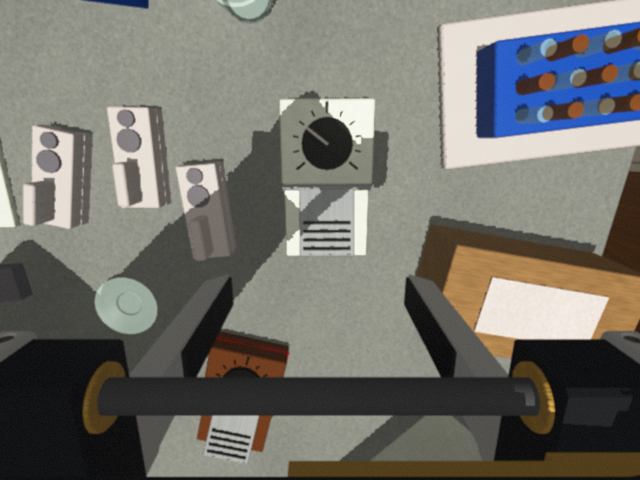

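```bash
python3 - <<'E'
from h import *
c=pickle.load(open('pics/w1.pkl','rb')); w=cloud(c); f=c['frame']
def rect(m,name):
    k,l,s,ce=cv2.connectedComponentsWithStats(m.astype(np.uint8)); i=1+np.argmax(s[1:,4]); p=w[l==i]
    r=cv2.minAreaRect(p[:,:2].astype(np.float32)); print(name,ce[i].round(),s[i,4],np.round(r[0],1),np.round(r[1],1),round(r[2],2),'z',np.nanmedian(p[:,2]).round(1))
X,Y,Z=w[...,0],w[...,1],w[...,2]
P=(Y<-320)&(Y>-470)&(X>400)
rect(P&(X>510)&(Z>38)&(Z<49),'tower'); rect(P&(Z>68)&(Z<95),'bar')
rect(P&(Z>8)&(Z<60),'pump')
b=f.max(2)<60
rect(P&b&(Z>49)&(Z<60)|(P&(Z>60)),'disc')
cv2.imwrite('pics/w1c.png',cv2.resize(f[85:265,255:400],None,fx=4,fy=3.3,interpolation=cv2.INTER_CUBIC)[:600])
cv2.imwrite('pics/w1c.png',cv2.resize(f[85:205,260:395],None,fx=5,fy=5,interpolation=cv2.INTER_CUBIC))
for n,yr in (('A',(-110,-10)),('B',(-210,-115)),('C',(-300,-200))):
    q=(Y>yr[0])&(Y<yr[1])&(X>380)&(X<620)
    rect(q&(Z>62)&(Z<80),n+'fin'); rect(q&(Z>30)&(Z<46),n+'body')
E
```

```text
tower [327. 140.] 5828 [ 573.4 -394.9] [ 97.3 110.2] 4.44 z 44.4
bar [327. 144.] 634 [ 572.6 -394.8] [51.8 14. ] 57.31 z 82.2
pump [326. 176.] 13114 [ 522.5 -399.1] [199.4 110.6] 4.53 z 43.7
disc [327. 401.] 69345 [ 510.8 -395.9] [ 47.4 148.7] 4.54 z 414.1
Afin [ 32. 204.] 750 [478.4 -56.6] [15.4 49.8] 82.54 z 71.7
Abody [ 56. 171.] 3446 [504.1 -61.6] [ 50.7 120. ] 81.64 z 37.8
Bfin [123. 184.] 685 [ 509.4 -163.9] [49.2 14.7] 3.03 z 71.8
Bbody [137. 150.] 3410 [ 535.9 -163.8] [120.3  50.1] 3.9 z 37.7
Cfin [198. 240.] 560 [ 449.6 -249.7] [49.4 14.2] 9.62 z 71.8
Cbody [205. 204.] 2987 [ 475.8 -246.7] [120.2  49.6] 9.35 z 37.7
```

View pics/w1c.png

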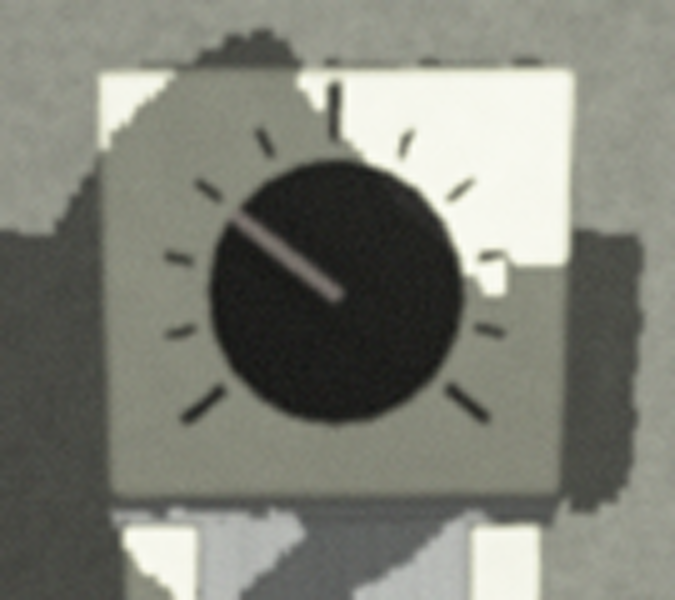

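```bash
python3 -c "
from h import *
to(572.6,-395,120,1.0)
to(572.6,-395,58,1.0,(572.6,-395,120,1.0))"
```

```text
from [ 499.  -390.9  300.4] 0.0784 -> [0.0731 0.0099 0.1804] turn -0.9216 rows>= 7
from [ 572.6 -395.   120. ] 1.0 -> [0.    0.    0.062] turn -0.0 rows>= 2
```

Call:
{"api": "move_arm", "payload": {"moves": [[0.0731, 0.0099, 0.18, -0.922], [0.0731, 0.0099, 0.18, -0.922], [0.0731, 0.0099, 0.18, -0.922], [0.0731, 0.0099, 0.18, -0.922], [0.0731, 0.0099, 0.18, -0.922], [0.0731, 0.0099, 0.18, -0.922], [0.0731, 0.0099, 0.18, -0.922], [0.0731, 0.0099, 0.18, -0.922], [0.0731, 0.0099, 0.18, -0.922], [0.0731, 0.0099, 0.18, -0.922]], "jaw": 0.04}}

```text
clock: 2.35
eef_pos: [573.4, -394.5, 120.8]
eef_rot: [3.141, 0.0, 0.999]
wrist_force: [0.7, -1.1, -1.0]
finger_gap: 39.6
finger_force: 0.0
```

```bash
python3 -c "
from h import *
to(572.6,-395,58,1.0)"
```

```text
from [ 573.4 -394.5  120.8] 0.9994 -> [-0.0008 -0.0004  0.0628] turn -0.0006 rows>= 2
```

Descend, close softly, then turn to mark 6.

Call:
{"api": "move_arm", "payload": {"moves": [[-0.001, 0, 0.03, 0], [-0.001, 0, 0.055, 0], [-0.001, 0, 0.062, 0], [-0.001, 0, 0.062, 0], [-0.001, 0, 0.062, 0]]}}

```text
clock: 2.85
eef_pos: [573.5, -395.6, 60.0]
eef_rot: [3.14, 0.0, 1.001]
wrist_force: [-0.3, -0.3, 0.4]
finger_gap: 39.8
finger_force: 0.0
```

Call:
{"api": "move_arm", "payload": {"moves": [[0, 0, 0, 0], [0, 0, 0, 0], [0, 0, 0, 0], [0, 0, 0, 0], [0, 0, 0, 0], [0, 0, 0, 0]], "jaw": 0.0, "squeeze": 25}}

```text
clock: 3.45
eef_pos: [572.6, -394.9, 58.9]
eef_rot: [-3.14, -0.0, 1.002]
wrist_force: [-5.7, 3.6, 5.6]
finger_gap: 14.2
finger_force: 25.0
```

```bash
python3 -c "
from h import *
p,a,s=st();print(p,a,s['joints'],s['moment'])"
```

```text
[ 572.57870614 -394.94373139   58.92266491] 1.0017187019906 [-6.56428768e-01  7.59679629e-01  1.17926995e+00 -9.98229759e-05
  1.20383479e+00 -8.73152793e-02] [ 0.62844326  1.00666751 -0.00757119]
```

Call:
{"api": "move_arm", "payload": {"moves": [[0, 0, 0, 0.12], [0, 0, 0, 0.24], [0, 0, 0, 0.36], [0, 0, 0, 0.49], [0, 0, 0, 0.62], [0, 0, 0, 0.75], [0, 0, 0, 0.88], [0, 0, 0, 1.01], [0, 0, 0, 1.14], [0, 0, 0, 1.26], [0, 0, 0, 1.371], [0, 0, 0, 1.371]]}}

```text
clock: 4.65
eef_pos: [572.6, -395.0, 58.9]
eef_rot: [-3.142, 0.001, -0.373]
wrist_force: [-4.3, 3.2, 4.3]
finger_gap: 14.0
finger_force: 25.0
```

Call:
{"api": "move_arm", "payload": {"moves": [[0, 0, 0, 0], [0, 0, 0, 0], [0, 0, 0, 0]]}}

```text
clock: 4.95
eef_pos: [572.6, -395.1, 58.9]
eef_rot: [-3.141, 0.001, -0.369]
wrist_force: [-4.0, 3.2, 5.0]
finger_gap: 14.2
finger_force: 25.0
```

Call:
{"api": "move_arm", "payload": {"moves": [[0, 0, 0, 0], [0, 0, 0, 0], [0, 0, 0, 0], [0, 0, 0, 0]], "jaw": 0.04}}

```text
clock: 5.35
eef_pos: [573.0, -395.2, 58.4]
eef_rot: [-3.142, -0.0, -0.369]
wrist_force: [-0.3, 0.6, -0.9]
finger_gap: 39.2
finger_force: 0.0
```

Call:
{"api": "move_arm", "payload": {"moves": [[0, 0, -0.04, 0], [0, 0, -0.08, 0], [0, 0, -0.13, 0], [0, 0, -0.18, 0], [0, 0, -0.23, 0], [-0.05, 0, -0.24, 0], [-0.08, 0, -0.24, 0], [-0.08, 0, -0.24, 0], [-0.08, 0, -0.24, 0]]}}

```text
clock: 6.25
eef_pos: [498.3, -366.4, 299.0]
eef_rot: [3.141, -0.001, -0.369]
wrist_force: [0.3, -1.1, -0.5]
finger_gap: 39.9
finger_force: 0.0
```

```bash
cat > dial.py <<'E'
from h import *
c=shot('wrist'); w=cloud(c); X,Y,Z=w[...,0],w[...,1],w[...,2]; p,a,s=st(); print(p,a,s['clock'])
P=(Y<-320)&(Y>-470)&(X>400)&(X<640)
f=c['frame']
for n,m in (('tower',P&(X>510)&(Z>38)&(Z<49)),('bar',P&(Z>68)&(Z<95))):
    k,l,t,ce=cv2.connectedComponentsWithStats(m.astype(np.uint8)); i=1+np.argmax(t[1:,4]); q=w[l==i]
    r=cv2.minAreaRect(q[:,:2].astype(np.float32)); print(n,np.round(r[0],1),np.round(r[1],1),round(r[2],2))
    if n=='bar':
        b=q-np.array([*r[0],0]); g=f[l==i].max(1); br=b[g>np.percentile(g,88)]; print('white dir',np.degrees(np.arctan2(br[:,1].mean(),br[:,0].mean())).round(1))
E
python3 dial.py
```

```text
[ 498.79554578 -366.48899842  298.60093113] -0.3692292025300208 6.3
tower [ 573.6 -394.6] [ 98.2 110. ] 4.68
bar [ 572.5 -394.4] [13.1 51.8] 68.61
white dir -22.5
```

```bash
python3 -c "
from h import *
to(480,190,340,0.08)"
```

```text
from [ 498.8 -366.5  298.6] -0.3692 -> [-0.2184 -0.5122 -0.0414] turn -0.4492 rows>= 12
```

Call:
{"api": "move_arm", "payload": {"moves": [[-0.218, -0.512, -0.041, -0.45], [-0.218, -0.512, -0.041, -0.45], [-0.218, -0.512, -0.041, -0.45], [-0.218, -0.512, -0.041, -0.45], [-0.218, -0.512, -0.041, -0.45], [-0.218, -0.512, -0.041, -0.45], [-0.218, -0.512, -0.041, -0.45], [-0.218, -0.512, -0.041, -0.45], [-0.218, -0.512, -0.041, -0.45], [-0.218, -0.512, -0.041, -0.45], [-0.218, -0.512, -0.041, -0.45], [-0.218, -0.512, -0.041, -0.45]]}}

```text
clock: 7.5
eef_pos: [479.8, 194.5, 339.2]
eef_rot: [-3.141, 0.001, 0.085]
wrist_force: [0.1, -1.8, 0.3]
finger_gap: 40.2
finger_force: 0.0
```

Call:
{"api": "move_arm", "payload": {"moves": [[0, 0, 0, 0], [0, 0, 0, 0], [0, 0, 0, 0]]}}

```text
clock: 7.8
eef_pos: [480.3, 188.7, 339.3]
eef_rot: [3.141, 0.0, 0.079]
wrist_force: [0.3, -0.4, 0.2]
finger_gap: 39.8
finger_force: 0.0
```

```bash
cat > bay.py <<'E'
from h import *
c=shot('wrist','w2'); w=cloud(c); X,Y,Z=w[...,0],w[...,1],w[...,2]; p,a,s=st(); print(p,a,s['clock'])
def rects(m,name,amin=100):
    k,l,t,ce=cv2.connectedComponentsWithStats(m.astype(np.uint8))
    for i in range(1,k):
        if t[i,4]<amin: continue
        q=w[l==i]; r=cv2.minAreaRect(q[:,:2].astype(np.float32)); print(name,ce[i].round(),t[i,4],np.round(r[0],1),np.round(r[1],1),round(r[2],2),'z',np.median(q[:,2]).round(1))
B=(X>380)&(X<700)&(Y>0)&(Y<290)
rects(B&(Z>58)&(Z<68),'bridge',1000); rects(B&(Z>74)&(Z<95),'fin')
rects(B&(Z>20)&(Z<30),'rail'); rects(B&(Z>6)&(Z<90),'bay',1000); rects(B&(Z>40)&(Z<52),'body')
T=(X>300)&(X<560)&(Y>270)&(Y<480)
rects(T&(Z>14)&(Z<28),'rim',50); rects(T&(Z>2.5)&(Z<28),'tray',500); rects(T&(Z>28)&(Z<150),'other',50)
E
python3 bay.py
```

```text
[480.18728637 188.68130918 339.42247648] 0.07904770765467806 7.85
bridge [360.  81.] 11740 [627.3 150.9] [ 63.5 236.7] 4.52 z 63.7
fin [361. 138.] 530 [562.6 145. ] [49.  14.2] 4.54 z 81.9
fin [421. 138.] 560 [568.2  73.2] [49.4 14.9] 4.38 z 81.9
rail [301. 163.] 1358 [508.4 214.7] [166.9  23.9] 3.92 z 24.4
rail [353. 200.] 605 [478.8 139.6] [96.3 12.2] 4.48 z 24.3
rail [405. 200.] 639 [484.2  67.9] [96.9 12.7] 4.37 z 24.3
bay [356. 140.] 32944 [539.6 144. ] [239.5 236.7] 4.48 z 26.1
body [359. 137.] 1505 [562.7 143.4] [66.7 49.1] 4.54 z 47.3
body [413. 137.] 1392 [568.4  71.8] [66.9 49.5] 4.16 z 47.2
rim [170. 220.] 2080 [425.5 391.6] [160.8 170.4] 84.47 z 20.7
rim [240. 291.] 95 [328.6 294.9] [32.7  2. ] 81.53 z 21.4
tray [175. 219.] 13168 [425.6 391.5] [161.  170.5] 84.54 z 4.8
other [232. 308.] 768 [313.9 297.5] [33.6 32.2] 81.54 z 73.1
```

View pics/w2.png

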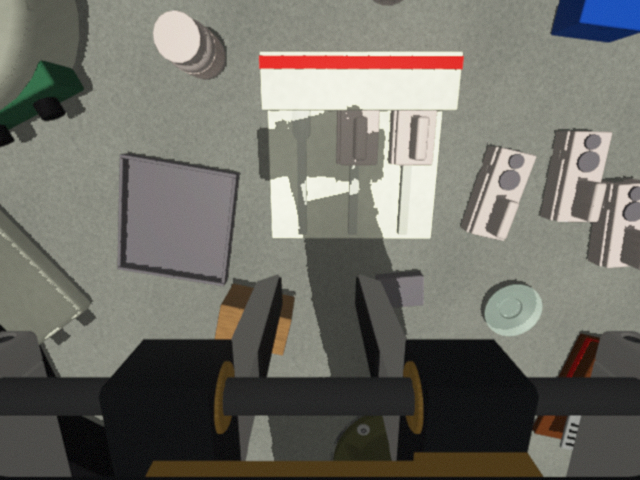

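```bash
python3 -c "
from h import *
to(569.5,145.5,120,0.078)"
```

```text
from [480.2 188.7 339.4] 0.079 -> [0.0856 0.0501 0.2194] turn 0.001 rows>= 5
```

Call:
{"api": "move_arm", "payload": {"moves": [[0.0856, 0.05, 0.219, 0.001], [0.0856, 0.05, 0.219, 0.001], [0.0856, 0.05, 0.219, 0.001], [0.0856, 0.05, 0.219, 0.001], [0.0856, 0.05, 0.219, 0.001], [0.0856, 0.05, 0.219, 0.001], [0.0856, 0.05, 0.219, 0.001], [0.0856, 0.05, 0.219, 0.001], [0.0856, 0.05, 0.219, 0.001]]}}

```text
clock: 8.75
eef_pos: [569.6, 147.3, 122.9]
eef_rot: [-3.141, -0.004, 0.08]
wrist_force: [-0.3, 0.5, 0.9]
finger_gap: 40.1
finger_force: 0.0
```

```bash
python3 -c "
from h import *
to(569.5,145.5,54,0.078)"
```

```text
from [569.6 147.3 122.9] 0.0801 -> [-0.0003  0.0018  0.0689] turn 0.0021 rows>= 2
```

Call:
{"api": "move_arm", "payload": {"moves": [[0, 0, 0.035, 0], [0, 0, 0.058, 0], [0, 0, 0.066, 0], [0, 0, 0.066, 0], [0, 0, 0.066, 0]]}}

```text
clock: 9.25
eef_pos: [569.9, 147.2, 56.2]
eef_rot: [-3.141, -0.002, 0.08]
wrist_force: [-0.3, 0.3, -0.2]
finger_gap: 40.3
finger_force: 0.0
```

```bash
python3 -c "
from h import *
to(569.5,145.5,54,0.078)"
```

```text
from [569.9 147.2  56.2] 0.08 -> [-0.0005  0.0017  0.0022] turn 0.002 rows>= 1
```

Call:
{"api": "move_arm", "payload": {"moves": [[0, 0, 0, 0], [0, 0, 0, 0], [0, 0, 0, 0], [0, 0, 0, 0], [0, 0, 0, 0], [0, 0, 0, 0]], "jaw": 0.0, "squeeze": 45}}

```text
clock: 9.85
eef_pos: [569.3, 146.6, 54.8]
eef_rot: [3.141, -0.0, 0.079]
wrist_force: [-0.9, -5.1, 5.3]
finger_gap: 13.7
finger_force: 44.9
```

Call:
{"api": "move_arm", "payload": {"moves": [[-0.005, 0.001, 0, 0], [-0.012, 0.001, 0, 0], [-0.022, 0.001, 0, 0], [-0.032, 0.001, 0, 0], [-0.042, 0.001, 0, 0], [-0.053, 0.001, 0, 0], [-0.064, 0.001, 0, 0], [-0.075, 0.001, 0, 0], [-0.086, 0.001, 0, 0], [-0.097, 0.001, 0, 0], [-0.105, 0.001, 0, 0], [-0.105, 0.001, 0, 0]]}}

```text
clock: 11.05
eef_pos: [463.5, 137.6, 54.7]
eef_rot: [-3.141, 0.001, 0.08]
wrist_force: [-3.0, -0.2, 7.5]
finger_gap: 13.3
finger_force: 45.0
```

Call:
{"api": "move_arm", "payload": {"moves": [[0, 0, -0.008, 0], [0, 0, -0.02, 0], [0, 0, -0.035, 0], [0, 0, -0.045, 0], [0, 0, -0.045, 0]]}}

```text
clock: 11.55
eef_pos: [465.2, 137.7, 100.9]
eef_rot: [-3.141, -0.002, 0.08]
wrist_force: [0.7, -0.0, -3.5]
finger_gap: 14.0
finger_force: 4.5
```

```bash
python3 -c "
from h import *
to(424.5-20,427.3+1,92,-0.05)"
```

```text
from [465.2 137.7 100.9] 0.0798 -> [-0.0374 -0.2945  0.0089] turn 0.1298 rows>= 6
```

Call:
{"api": "move_arm", "payload": {"moves": [[0, 0, 0, 0], [0, 0, 0, 0], [0, 0, 0, 0]]}}

```text
clock: 11.85
eef_pos: [464.3, 137.5, 98.9]
eef_rot: [3.141, 0.001, 0.08]
wrist_force: [0.2, 0.5, -2.5]
finger_gap: 13.6
finger_force: 45.0
```

```bash
python3 - <<'E'
from h import *
c=shot('scene','s1'); cv2.imwrite('pics/s1c.png',cv2.resize(c['frame'][170:400,230:540],None,fx=2.4,fy=2.4))
p,a,s=st(); print(p,a,s['wrist_force'],s['finger_force'],s['finger_gap'],s['moment'])
E
```

```text
[464.3478893  137.50962493  98.96834987] 0.07977082705789784 [ 0.44570196  1.62272211 -2.39604429] 44.999152421951294 13.82040729642894 [0.02603683 0.04097396 0.04217695]
```

View pics/s1c.png

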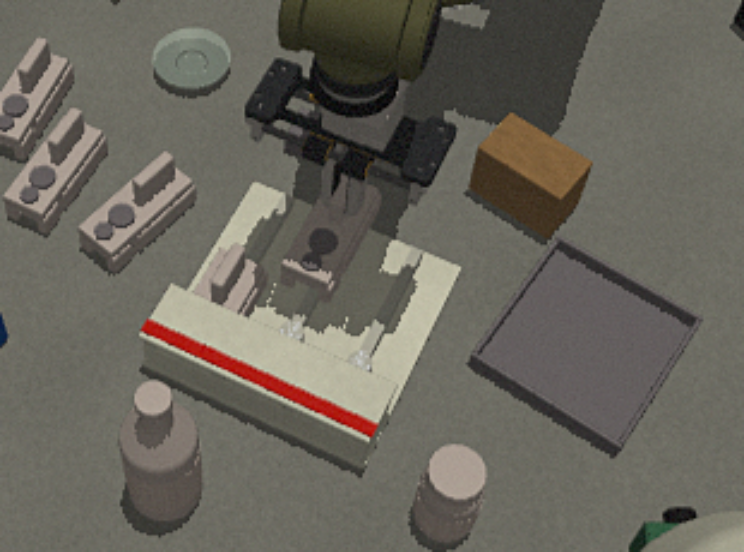

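```bash
cat > held.py <<'E'
from h import *
import sys
# tilt of held cassette: top-surface points in tool frame, from scene cam
p,a,s=st(); w=cloud(shot('scene'))
d=w-p; tx=d[...,0]*np.cos(a)+d[...,1]*np.sin(a); ty=d[...,0]*np.sin(a)-d[...,1]*np.cos(a)
for lo,hi in ((16,30),(30,45),(45,60),(60,75),(75,85)):
    m=(tx>lo)&(tx<hi)&(abs(ty)<20)&(d[...,2]>-40)&(d[...,2]<10); print(lo,hi,m.sum(),np.round(np.median(d[m][:,2]),1) if m.sum() else '')
m=(d[...,2]>-12)&(d[...,2]<0)&(abs(ty)<32)&(tx>14)&(tx<110); print('xmax',np.percentile(tx[m],99),'ty',np.percentile(ty[m],[1,99]))
E
python3 held.py
```

```text
16 30 100 -6.5
30 45 87 -4.8
45 60 110 -6.6
60 75 95 -5.7
75 85 134 -14.6
xmax 81.29889007733092 ty [-23.6938939   24.68309829]
```

```bash
python3 -c "
from h import *
to(409,428.3,95,-0.05)"
```

```text
from [464.4 137.5  99.1] 0.0798 -> [-0.0321 -0.2943  0.0041] turn 0.1298 rows>= 6
```

Call:
{"api": "move_arm", "payload": {"moves": [[0, -0.02, 0.003, 0], [-0.004, -0.05, 0.003, 0.02], [-0.008, -0.085, 0.003, 0.04], [-0.012, -0.12, 0.003, 0.06], [-0.016, -0.155, 0.003, 0.08], [-0.02, -0.19, 0.003, 0.1], [-0.025, -0.225, 0.003, 0.12], [-0.03, -0.26, 0.003, 0.13], [-0.032, -0.285, 0.003, 0.13], [-0.032, -0.294, 0.003, 0.13], [-0.032, -0.294, 0.003, 0.13], [-0.032, -0.294, 0.003, 0.13]]}}

```text
clock: 13.15
eef_pos: [409.4, 427.1, 96.1]
eef_rot: [3.141, 0.0, -0.051]
wrist_force: [-0.3, -1.0, -2.7]
finger_gap: 13.9
finger_force: 45.0
```

Call:
{"api": "move_arm", "payload": {"moves": [[0, 0, 0, 0], [0, 0, 0, 0]]}}

```text
clock: 13.35
eef_pos: [409.7, 427.3, 96.6]
eef_rot: [3.142, -0.0, -0.051]
wrist_force: [-1.2, 0.7, -2.3]
finger_gap: 13.9
finger_force: 45.0
```

```bash
python3 -c "
from h import *
to(409,428.3,51,-0.05); print(st()[2]['joints'],st()[2]['wrist_force'])"
```

```text
from [409.7 427.3  96.6] -0.0513 -> [-0.0007 -0.001   0.0456] turn -0.0013 rows>= 1
[ 7.44595627e-01  4.98299947e-01  1.50985035e+00 -7.13953321e-05
  1.13338404e+00  2.36670169e+00] [-1.20734069  0.71626631 -2.29156058]
```

Call:
{"api": "move_arm", "payload": {"moves": [[0, 0, 0.02, 0], [0, 0, 0.035, 0], [0, 0, 0.041, 0], [0, 0, 0.044, 0], [0, 0, 0.046, 0], [0, 0, 0.046, 0], [0, 0, 0.046, 0]]}}

```text
clock: 14.05
eef_pos: [409.4, 428.3, 50.9]
eef_rot: [-3.141, -0.001, -0.05]
wrist_force: [-0.3, 0.2, -3.0]
finger_gap: 13.7
finger_force: 45.0
```

Call:
{"api": "move_arm", "payload": {"moves": [[0, 0, 0, 0], [0, 0, 0, 0], [0, 0, 0, 0], [0, 0, 0, 0]], "jaw": 0.04}}

```text
clock: 14.45
eef_pos: [409.3, 428.2, 50.7]
eef_rot: [-3.141, -0.0, -0.05]
wrist_force: [0.1, 0.3, 0.5]
finger_gap: 39.2
finger_force: 0.0
```

Call:
{"api": "move_arm", "payload": {"moves": [[0, 0, -0.02, 0], [0, 0, -0.045, 0], [0, 0, -0.07, 0], [0, 0, -0.07, 0]]}}

```text
clock: 14.85
eef_pos: [410.4, 429.1, 124.0]
eef_rot: [-3.138, -0.004, -0.05]
wrist_force: [0.1, 0.7, -0.1]
finger_gap: 39.7
finger_force: 0.0
```

```bash
python3 -c "
from h import *
to(574.9,73,120,0.078)"
```

```text
from [410.4 429.1 124. ] -0.0502 -> [0.1822 0.3474 0.004 ] turn -0.1282 rows>= 8
```

Call:
{"api": "move_arm", "payload": {"moves": [[0.182, 0.3467, 0.003, -0.128], [0.182, 0.3467, 0.003, -0.128], [0.182, 0.3467, 0.003, -0.128], [0.182, 0.3467, 0.003, -0.128], [0.182, 0.3467, 0.003, -0.128], [0.182, 0.3467, 0.003, -0.128], [0.182, 0.3467, 0.003, -0.128], [0.182, 0.3467, 0.003, -0.128], [0.182, 0.3467, 0.003, -0.128], [0.182, 0.3467, 0.003, -0.128], [0.182, 0.3467, 0.003, -0.128], [0.182, 0.3467, 0.003, -0.128]]}}

```text
clock: 16.05
eef_pos: [573.2, 73.9, 117.3]
eef_rot: [-3.141, 0.0, 0.079]
wrist_force: [0.1, -0.3, -0.2]
finger_gap: 40.4
finger_force: 0.0
```

Call:
{"api": "move_arm", "payload": {"moves": [[0, 0, 0, 0], [0, 0, 0, 0]]}}

```text
clock: 16.25
eef_pos: [573.5, 73.3, 117.5]
eef_rot: [-3.142, -0.0, 0.079]
wrist_force: [0.3, -0.1, 0.7]
finger_gap: 40.2
finger_force: 0.0
```

```bash
python3 -c "
from h import *
to(574.9,73.7,54,0.078)"
```

```text
from [573.5  73.3 117.5] 0.0788 -> [ 0.0014 -0.0002  0.0635] turn 0.0008 rows>= 2
```

Call:
{"api": "move_arm", "payload": {"moves": [[0.001, 0, 0.035, 0], [0.001, 0, 0.056, 0], [0.001, 0, 0.063, 0], [0.001, 0, 0.063, 0], [0.001, 0, 0.063, 0]]}}

```text
clock: 16.75
eef_pos: [575.2, 72.9, 55.6]
eef_rot: [3.142, -0.001, 0.078]
wrist_force: [-0.9, 0.6, 0.9]
finger_gap: 40.0
finger_force: 0.0
```

Call:
{"api": "move_arm", "payload": {"moves": [[0, 0, 0, 0], [0, 0, 0, 0], [0, 0, 0, 0], [0, 0, 0, 0], [0, 0, 0, 0], [0, 0, 0, 0]], "jaw": 0.0, "squeeze": 45}}

```text
clock: 17.35
eef_pos: [574.7, 73.2, 54.8]
eef_rot: [-3.141, -0.0, 0.078]
wrist_force: [-1.1, 4.7, 4.7]
finger_gap: 13.8
finger_force: 45.0
```

Call:
{"api": "move_arm", "payload": {"moves": [[-0.005, 0, 0, 0], [-0.012, 0, 0, 0], [-0.022, 0, 0, 0], [-0.032, 0, 0, 0], [-0.042, 0, 0, 0], [-0.053, 0, 0, 0], [-0.064, 0, 0, 0], [-0.075, 0, 0, 0], [-0.086, 0, 0, 0], [-0.097, 0, 0, 0], [-0.105, 0, 0, 0], [-0.105, 0, 0, 0]]}}

```text
clock: 18.55
eef_pos: [469.3, 64.3, 54.7]
eef_rot: [3.141, 0.0, 0.078]
wrist_force: [-4.0, 0.3, 7.3]
finger_gap: 13.4
finger_force: 45.0
```

Call:
{"api": "move_arm", "payload": {"moves": [[0, 0, -0.008, 0], [0, 0, -0.02, 0], [0, 0, -0.035, 0], [0, 0, -0.045, 0], [0, 0, -0.045, 0], [0, 0, -0.045, 0]]}}

```text
clock: 19.15
eef_pos: [469.8, 64.6, 99.3]
eef_rot: [3.142, 0.0, 0.078]
wrist_force: [-0.5, -0.4, -3.5]
finger_gap: 13.6
finger_force: 45.0
```

```bash
python3 -c "
from h import *
to(402.5,356.5,96,-0.05)"; python3 held.py
```

```text
from [469.8  64.6  99.3] 0.0778 -> [-0.0444 -0.2963  0.0033] turn 0.1278 rows>= 6
16 30 102 -6.8
30 45 81 -4.0
45 60 101 -4.8
60 75 92 -5.7
75 85 129 -12.8
xmax 82.80966629457855 ty [-23.65107324  24.76690619]
```

Call:
{"api": "move_arm", "payload": {"moves": [[0, -0.02, 0.003, 0], [-0.006, -0.05, 0.003, 0.02], [-0.011, -0.085, 0.003, 0.04], [-0.016, -0.12, 0.003, 0.06], [-0.022, -0.155, 0.003, 0.08], [-0.028, -0.19, 0.003, 0.1], [-0.034, -0.225, 0.003, 0.12], [-0.04, -0.26, 0.003, 0.128], [-0.044, -0.285, 0.003, 0.128], [-0.044, -0.296, 0.003, 0.128], [-0.044, -0.296, 0.003, 0.128], [-0.044, -0.296, 0.003, 0.128]]}}

```text
clock: 20.4
eef_pos: [403.1, 355.4, 95.9]
eef_rot: [3.141, 0.001, -0.05]
wrist_force: [1.3, -0.4, -2.3]
finger_gap: 13.5
finger_force: 45.0
```

Call:
{"api": "move_arm", "payload": {"moves": [[0, 0, 0, 0], [0, 0, 0.02, 0], [0, 0, 0.035, 0], [0, 0, 0.041, 0], [0, 0, 0.044, 0], [0, 0, 0.046, 0], [0, 0, 0.046, 0], [0, 0, 0.046, 0]]}}

```text
clock: 21.2
eef_pos: [403.3, 356.4, 51.0]
eef_rot: [-3.141, -0.001, -0.05]
wrist_force: [-0.3, 0.2, -4.2]
finger_gap: 13.4
finger_force: 45.0
```

Call:
{"api": "move_arm", "payload": {"moves": [[0, 0, 0, 0], [0, 0, 0, 0], [0, 0, 0, 0], [0, 0, 0, 0]], "jaw": 0.04}}

```text
clock: 21.6
eef_pos: [403.2, 356.4, 50.7]
eef_rot: [-3.141, -0.0, -0.05]
wrist_force: [-0.7, 0.1, -0.5]
finger_gap: 39.3
finger_force: 0.0
```

Call:
{"api": "move_arm", "payload": {"moves": [[0, 0, -0.02, 0], [0, 0, -0.06, 0], [0, 0, -0.11, 0], [0, 0, -0.16, 0], [0, 0, -0.21, 0], [0, 0, -0.25, 0], [0, 0, -0.25, 0]]}}

```text
clock: 22.3
eef_pos: [404.1, 357.1, 306.3]
eef_rot: [-3.136, -0.007, -0.05]
wrist_force: [0.5, 0.5, -0.6]
finger_gap: 40.0
finger_force: 0.0
```

```bash
python3 -c "
from h import *
to(440,-20,300,0.0); print(st()[2]['wrist_force'])"
```

```text
from [404.1 357.1 306.3] -0.0502 -> [0.0548 0.3748 0.0063] turn -0.0502 rows>= 8
[ 0.48706419  0.52468393 -0.62015614]
```

Call:
{"api": "move_arm", "payload": {"moves": [[0.06, 0.4, 0.0, -0.05], [0.06, 0.4, 0.0, -0.05], [0.06, 0.4, 0.0, -0.05], [0.06, 0.4, 0.0, -0.05], [0.06, 0.4, 0.0, -0.05], [0.06, 0.4, 0.0, -0.05], [0.06, 0.4, 0.0, -0.05], [0.06, 0.4, 0.0, -0.05], [0.06, 0.4, 0.0, -0.05], [0.06, 0.4, 0.0, -0.05], [0.06, 0.4, 0.0, -0.05], [0.06, 0.4, 0.0, -0.05]]}}

```text
clock: 23.5
eef_pos: [442.9, -45.0, 300.3]
eef_rot: [-3.141, 0.0, 0.002]
wrist_force: [0.5, 0.1, -0.2]
finger_gap: 39.9
finger_force: 0.0
```

Call:
{"api": "move_arm", "payload": {"moves": [[0, 0, 0, 0], [0, 0, 0, 0]]}}

```text
clock: 23.7
eef_pos: [442.9, -45.5, 300.5]
eef_rot: [3.142, -0.0, 0.001]
wrist_force: [-0.2, 0.7, 0.5]
finger_gap: 39.9
finger_force: 0.0
```

```bash
cat > fresh.py <<'E'
from h import *
import sys
c=shot('wrist',sys.argv[1]); w=cloud(c); X,Y,Z=w[...,0],w[...,1],w[...,2]; p,a,s=st(); print(p,a,s['clock'])
def rects(m,name,amin=150):
    k,l,t,ce=cv2.connectedComponentsWithStats(m.astype(np.uint8))
    for i in range(1,k):
        if t[i,4]<amin: continue
        q=w[l==i]; r=cv2.minAreaRect(q[:,:2].astype(np.float32)); print(name,ce[i].round(),t[i,4],np.round(r[0],1),np.round(r[1],1),round(r[2],2),'z',np.median(q[:,2]).round(1))
F=(X>330)&(X<650)&(Y>-330)&(Y<10)
rects(F&(Z>62)&(Z<80),'fin'); rects(F&(Z>30)&(Z<46),'body',1000)
B=(X>400)&(X<600)&(Y>20)&(Y<290)
rects(B&(Z>20)&(Z<30),'rail'); rects(B&(Z>66)&(Z<95),'bayfin'); rects((X>610)&(Y>20)&(Y<290)&(Z>58)&(Z<68),'bridge',1000)
T=(X>300)&(X<560)&(Y>300)&(Y<480)
rects(T&(Z>66)&(Z<90),'trayfin',50); rects(T&(Z>30)&(Z<50),'traybody',300); rects(T&(Z>50)&(Z<120),'hi',50)
E
python3 fresh.py w3
```

```text
[442.9419273  -45.66269984 300.47611988] 0.0008970064956244084 23.75
fin [423. 151.] 644 [ 509.  -162.4] [49.6 14.3] 5.8 z 71.8
fin [327. 152.] 566 [506.7 -54.5] [14.  49.7] 79.67 z 72.0
fin [493. 203.] 635 [ 448.8 -248.6] [50.1 14. ] 9.88 z 71.5
body [416. 118.] 3671 [ 535.5 -163.1] [120.9  50. ] 3.5 z 37.6
body [333. 123.] 3774 [532.5 -60.8] [ 49.  120.7] 79.66 z 37.6
body [478. 168.] 3207 [ 475.7 -245.9] [119.9  50.1] 9.41 z 37.5
rail [164. 130.] 1920 [515.7 141.6] [170.9  24.9] 5.06 z 24.4
rail [223. 128.] 1758 [518.7  69.3] [165.1  24.2] 5.22 z 24.4
rail [106. 133.] 2045 [511.2 213.1] [172.8  25.4] 5.22 z 24.4
bridge [132.  26.] 11449 [633.6 151.4] [ 48.8 239.5] 0.41 z 63.9
trayfin [ 38. 309.] 262 [315.4 306.3] [15.3 32. ] 79.94 z 74.3
traybody [ 15. 220.] 2444 [422.  337.8] [ 37.3 123. ] 77.87 z 42.2
hi [  2. 248.] 164 [396.4 349.9] [ 4.1 47.2] 85.34 z 53.5
hi [ 39. 306.] 315 [315.4 306.3] [15.3 32. ] 79.94 z 74.1
```

View pics/w3.png

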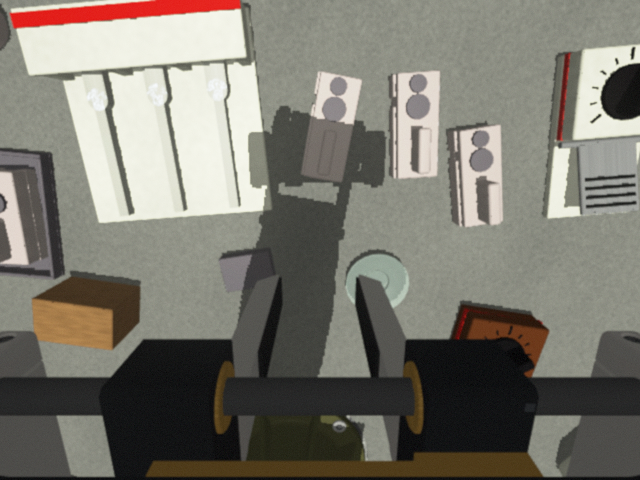

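```bash
python3 -c "
from h import *
to(513.6,-55.8,110,-0.181)"
```

```text
from [442.9 -45.7 300.5] 0.0009 -> [0.0706 0.0102 0.1905] turn 0.1819 rows>= 5
```

Call:
{"api": "move_arm", "payload": {"moves": [[0.0706, 0.0102, 0.19, 0.182], [0.0706, 0.0102, 0.19, 0.182], [0.0706, 0.0102, 0.19, 0.182], [0.0706, 0.0102, 0.19, 0.182], [0.0706, 0.0102, 0.19, 0.182], [0.0706, 0.0102, 0.19, 0.182], [0.0706, 0.0102, 0.19, 0.182], [0.0706, 0.0102, 0.19, 0.182]]}}

```text
clock: 24.55
eef_pos: [514.2, -56.5, 113.1]
eef_rot: [-3.142, -0.004, -0.182]
wrist_force: [-0.7, 0.1, -0.3]
finger_gap: 39.9
finger_force: 0.0
```

Call:
{"api": "move_arm", "payload": {"moves": [[0, 0, 0, 0], [0, 0, 0, 0]]}}

```text
clock: 24.75
eef_pos: [513.7, -56.5, 111.5]
eef_rot: [-3.142, -0.002, -0.182]
wrist_force: [-0.2, 0.6, 0.6]
finger_gap: 40.1
finger_force: 0.0
```

```bash
python3 -c "
from h import *
to(513.6,-55.8,44.5,-0.181)"
```

```text
from [513.7 -56.5 111.5] -0.1822 -> [-0.0002 -0.0006  0.067 ] turn -0.0012 rows>= 2
```

Call:
{"api": "move_arm", "payload": {"moves": [[0, 0, 0.035, 0], [0, 0, 0.058, 0], [0, 0, 0.066, 0], [0, 0, 0.066, 0], [0, 0, 0.066, 0]]}}

```text
clock: 25.25
eef_pos: [514.1, -56.5, 45.6]
eef_rot: [-3.142, -0.001, -0.182]
wrist_force: [-0.6, -0.0, 0.4]
finger_gap: 39.9
finger_force: 0.0
```

Call:
{"api": "move_arm", "payload": {"moves": [[0, 0, 0, 0], [0, 0, 0, 0], [0, 0, 0, 0], [0, 0, 0, 0], [0, 0, 0, 0], [0, 0, 0, 0]], "jaw": 0.0, "squeeze": 45}}

```text
clock: 25.85
eef_pos: [513.6, -56.4, 44.7]
eef_rot: [-3.142, -0.0, -0.182]
wrist_force: [-1.0, 1.2, 4.1]
finger_gap: 13.7
finger_force: 45.0
```

Call:
{"api": "move_arm", "payload": {"moves": [[0, 0, -0.008, 0], [0, 0, -0.02, 0], [0, 0, -0.035, 0], [0, 0, -0.055, 0], [0, 0, -0.055, 0], [0, 0, -0.055, 0], [0, 0, -0.055, 0]]}}

```text
clock: 26.55
eef_pos: [513.1, -56.4, 98.7]
eef_rot: [3.142, 0.001, -0.182]
wrist_force: [0.8, -0.6, -2.2]
finger_gap: 13.4
finger_force: 45.0
```

```bash
python3 held.py; python3 -c "
from h import *
to(457.2,209.3,96,0.078)"
```

```text
16 30 92 -7.2
30 45 83 -3.9
45 60 94 -6.1
60 75 90 -4.7
75 85 95 -12.4
xmax 80.7750936514592 ty [-25.14223014  24.6493978 ]
from [513.  -56.3  98.5] -0.1822 -> [-0.103  -0.2511  0.0025] turn -0.2602 rows>= 6
```

Call:
{"api": "move_arm", "payload": {"moves": [[-0.008, -0.02, 0.002, -0.02], [-0.018, -0.045, 0.002, -0.05], [-0.03, -0.073, 0.002, -0.08], [-0.043, -0.105, 0.002, -0.12], [-0.056, -0.137, 0.002, -0.16], [-0.069, -0.169, 0.002, -0.2], [-0.082, -0.2, 0.002, -0.23], [-0.093, -0.228, 0.002, -0.26], [-0.1, -0.245, 0.002, -0.26], [-0.103, -0.251, 0.002, -0.26], [-0.103, -0.251, 0.002, -0.26], [-0.103, -0.251, 0.002, -0.26]]}}

```text
clock: 27.8
eef_pos: [457.8, 208.3, 97.2]
eef_rot: [3.141, 0.0, 0.077]
wrist_force: [0.0, -0.6, -1.7]
finger_gap: 13.7
finger_force: 45.0
```

Call:
{"api": "move_arm", "payload": {"moves": [[0, 0, 0, 0], [0, 0, 0, 0]]}}

```text
clock: 28.0
eef_pos: [457.9, 208.4, 97.4]
eef_rot: [3.142, -0.0, 0.077]
wrist_force: [0.1, 0.2, -3.1]
finger_gap: 13.7
finger_force: 45.0
```

```bash
python3 held.py; python3 -c "
from h import *
to(457.2,209.3,55.3,0.078)"
```

```text
16 30 102 -6.4
30 45 94 -4.0
45 60 114 -5.0
60 75 110 -5.5
75 85 136 -14.3
xmax 81.47762160573596 ty [-23.53022321  24.48743902]
from [457.9 208.5  97.5] 0.0769 -> [-0.0006 -0.0009  0.0422] turn -0.0011 rows>= 1
```

Call:
{"api": "move_arm", "payload": {"moves": [[0, -0.001, 0.02, -0.001], [0, -0.001, 0.034, -0.001], [0, -0.001, 0.039, -0.001], [0, -0.001, 0.042, -0.001], [0, -0.001, 0.042, -0.001], [0, -0.001, 0.042, -0.001]]}}

```text
clock: 28.65
eef_pos: [458.0, 210.1, 56.0]
eef_rot: [-3.141, -0.001, 0.079]
wrist_force: [0.8, 0.5, -2.8]
finger_gap: 13.6
finger_force: 45.0
```

Call:
{"api": "move_arm", "payload": {"moves": [[0.006, 0, 0, 0], [0.013, 0, 0, 0], [0.02, 0, 0, 0], [0.027, 0, 0, 0], [0.034, 0, 0, 0], [0.041, 0, 0, 0], [0.048, 0, 0, 0], [0.055, 0, 0, 0], [0.06, 0, 0, 0], [0.06, 0, 0, 0]]}}

```text
clock: 29.65
eef_pos: [518.0, 214.8, 55.4]
eef_rot: [-3.142, -0.0, 0.079]
wrist_force: [0.2, -0.1, -1.9]
finger_gap: 13.5
finger_force: 45.0
```

```bash
python3 -c "
from h import *
p,a,s=st(); print(p,a,s['wrist_force'],s['moment'])
d=p[:2]-[529.6,143.2]; c,q=np.cos(.0782),np.sin(.0782); print('bay',d[0]*c+d[1]*q,-d[0]*q+d[1]*c)"
```

```text
[517.95174032 214.78193257  55.35786241] 0.07862581637498932 [ 0.24529647 -0.11839765 -1.89998386] [-0.04407078  0.0267446   0.00372647]
bay -6.020658225108387 72.27313953434741
```

Call:
{"api": "move_arm", "payload": {"moves": [[0.006, 0, 0.0005, 0], [0.012, 0, 0.0005, 0], [0.018, 0, 0.0005, 0], [0.024, 0, 0.0005, 0], [0.03, 0, 0.0005, 0], [0.036, 0, 0.0005, 0], [0.041, 0, 0.0005, 0], [0.045, 0, 0.0005, 0], [0.047, 0, 0.0005, 0], [0.047, 0, 0.0005, 0], [0.047, 0, 0.0005, 0]]}}

```text
clock: 30.75
eef_pos: [564.4, 218.0, 54.8]
eef_rot: [3.141, 0.0, 0.079]
wrist_force: [1.3, -5.1, -2.6]
finger_gap: 13.6
finger_force: 45.0
```

```bash
cat > bp.py <<'E'
from h import *
p,a,s=st(); print(p.round(1),a.round(4),s['wrist_force'].round(1),s['moment'].round(2),s['finger_force'])
d=p[:2]-[529.6,143.2]; c,q=np.cos(.0782),np.sin(.0782); print('bay',d[0]*c+d[1]*q,-d[0]*q+d[1]*c)
E
python3 bp.py
```

```text
[564.4 218.   54.8] 0.0785 [ 1.3 -5.1 -2.6] [-1.16 -0.26 -0.31] 45.038262605667114
bay 40.5776121571798 71.86379498423558
```

Call:
{"api": "move_arm", "payload": {"moves": [[0, 0, 0, 0], [0, 0, 0, 0], [0, 0, 0, 0], [0, 0, 0, 0]], "jaw": 0.04}}

```text
clock: 31.15
eef_pos: [564.3, 218.7, 55.1]
eef_rot: [-3.141, -0.0, 0.079]
wrist_force: [-0.6, 0.4, 0.2]
finger_gap: 38.9
finger_force: 0.0
```

```bash
python3 -c "
from h import *
to(445,60,310,0.0,(564.4,218,130,0.0785))"
```

```text
from [564.4 218.  130. ] 0.0785 -> [-0.1314  0.1482 -0.18  ] turn 0.0785 rows>= 6
```

Call:
{"api": "move_arm", "payload": {"moves": [[0, 0, -0.025, 0], [0, 0, -0.05, 0], [0, 0, -0.075, 0], [0, 0, -0.075, 0]]}}

```text
clock: 31.55
eef_pos: [565.7, 219.1, 133.6]
eef_rot: [-3.14, -0.006, 0.079]
wrist_force: [0.2, 0.1, 0.3]
finger_gap: 40.0
finger_force: 0.0
```

Call:
{"api": "move_arm", "payload": {"moves": [[-0.131, 0.148, -0.18, 0.078], [-0.131, 0.148, -0.18, 0.078], [-0.131, 0.148, -0.18, 0.078], [-0.131, 0.148, -0.18, 0.078], [-0.131, 0.148, -0.18, 0.078], [-0.131, 0.148, -0.18, 0.078], [-0.131, 0.148, -0.18, 0.078], [-0.131, 0.148, -0.18, 0.078], [-0.131, 0.148, -0.18, 0.078], [-0.131, 0.148, -0.18, 0.078]]}}

```text
clock: 32.55
eef_pos: [445.5, 61.3, 308.5]
eef_rot: [3.142, 0.003, 0.002]
wrist_force: [-0.5, 0.1, -1.9]
finger_gap: 40.0
finger_force: 0.0
```

Call:
{"api": "move_arm", "payload": {"moves": [[0, 0, 0, 0], [0, 0, 0, 0]]}}

```text
clock: 32.75
eef_pos: [445.4, 60.9, 309.5]
eef_rot: [3.142, 0.001, 0.001]
wrist_force: [-1.1, 0.2, 0.9]
finger_gap: 40.0
finger_force: 0.0
```

```bash
python3 fresh.py w4
```

```text
[445.4316473   60.83598305 309.63574812] 0.0011034381712926589 32.8
fin [513. 152.] 692 [ 508.7 -162.5] [50.1 15.1] 2.48 z 71.6
fin [578. 204.] 676 [ 449.  -248.4] [49.7 15.2] 8.01 z 71.3
body [500. 119.] 3406 [ 535.5 -162.4] [121.   49.8] 3.35 z 37.6
body [559. 170.] 3172 [ 475.4 -246. ] [120.5  50.8] 9.53 z 37.5
rail [252. 132.] 1726 [515.4 141.5] [170.9  24.4] 5.19 z 24.5
rail [310. 130.] 1568 [517.7  73.5] [164.8  24. ] 2.03 z 24.4
rail [202. 177.] 807 [474.2 211.4] [98.9 13. ] 4.39 z 24.3
bayfin [175. 107.] 843 [557.2 217. ] [50.  14.6] 4.19 z 81.7
bridge [239.  30.] 11359 [636.7 151.8] [ 53.4 238.6] 0.0 z 63.9
trayfin [ 17. 242.] 721 [403.  427.7] [15.5 49.8] 86.51 z 76.4
trayfin [ 77. 246.] 662 [398.  355.9] [15.1 49.5] 87.01 z 76.5
trayfin [127. 307.] 251 [315.7 307.3] [14.3 31.2] 89.68 z 74.3
traybody [ 38. 207.] 3438 [429.6 425.6] [ 54.1 120.6] 88.16 z 42.6
traybody [ 94. 211.] 3246 [424.1 353.5] [ 52.8 120.9] 88.7 z 42.6
hi [ 22. 240.] 1150 [403.  427.7] [15.6 49.7] 86.12 z 71.5
hi [ 81. 244.] 994 [397.8 355.9] [15.1 49.8] 87.01 z 73.3
hi [128. 305.] 297 [315.8 307.3] [14.3 31.4] 89.67 z 74.0
```

```bash
python3 -c "
from h import *
to(515.8,-162.3,110,0.06)"
```

```text
from [445.4  60.8 309.6] 0.0011 -> [0.0701 0.2232 0.1996] turn -0.0589 rows>= 7
```

Call:
{"api": "move_arm", "payload": {"moves": [[0.07, 0.223, 0.05, -0.059], [0.07, 0.223, 0.1, -0.059], [0.07, 0.223, 0.1, -0.059], [0.07, 0.223, 0.1, -0.059], [0.07, 0.223, 0.199, -0.059], [0.07, 0.223, 0.199, -0.059], [0.07, 0.223, 0.199, -0.059], [0.07, 0.223, 0.199, -0.059], [0.07, 0.223, 0.199, -0.059], [0.07, 0.223, 0.199, -0.059], [0.07, 0.223, 0.199, -0.059], [0.07, 0.223, 0.199, -0.059]]}}

```text
clock: 34.0
eef_pos: [516.0, -162.0, 112.3]
eef_rot: [3.141, -0.002, 0.06]
wrist_force: [0.3, 1.0, 0.6]
finger_gap: 39.8
finger_force: 0.0
```

Call:
{"api": "move_arm", "payload": {"moves": [[0, 0, 0, 0], [0, 0, 0, 0]]}}

```text
clock: 34.2
eef_pos: [515.6, -162.2, 111.3]
eef_rot: [3.141, -0.0, 0.06]
wrist_force: [-0.6, 0.5, -0.6]
finger_gap: 39.9
finger_force: 0.0
```

```bash
python3 -c "
from h import *
to(515.8,-162.3,44.5,0.06)
w=cloud(shot('top')); X,Y,Z=w[...,0],w[...,1],w[...,2]
for yr in ((-220,-110),(-320,-215)):
    m=(X>380)&(X<620)&(Y>yr[0])&(Y<yr[1])&(Z>30)&(Z<46); print(m.sum(),np.nanmedian(w[m],axis=0))"
```

```text
from [ 515.6 -162.2  111.3] 0.0599 -> [0.0002 0.0001 0.0668] turn -0.0001 rows>= 2
14 [ 588.29624598 -136.00889713   34.30478924]
116 [ 440.95881076 -269.73439074   37.80284221]
```

Call:
{"api": "move_arm", "payload": {"moves": [[0, 0, 0.035, 0], [0, 0, 0.058, 0], [0, 0, 0.066, 0], [0, 0, 0.066, 0], [0, 0, 0.066, 0]]}}

```text
clock: 34.75
eef_pos: [516.1, -162.5, 46.0]
eef_rot: [3.141, -0.001, 0.06]
wrist_force: [0.3, -0.3, 0.1]
finger_gap: 40.0
finger_force: 0.0
```

Call:
{"api": "move_arm", "payload": {"moves": [[0, 0, 0, 0], [0, 0, 0, 0], [0, 0, 0, 0], [0, 0, 0, 0], [0, 0, 0, 0], [0, 0, 0, 0]], "jaw": 0.0, "squeeze": 45}}

```text
clock: 35.35
eef_pos: [515.6, -162.4, 45.2]
eef_rot: [3.141, -0.0, 0.06]
wrist_force: [-1.9, 0.4, 4.2]
finger_gap: 13.7
finger_force: 45.0
```

Call:
{"api": "move_arm", "payload": {"moves": [[0, 0, -0.008, 0], [0, 0, -0.02, 0], [0, 0, -0.035, 0], [0, 0, -0.055, 0], [0, 0, -0.055, 0], [0, 0, -0.055, 0], [0, 0, -0.055, 0]]}}

```text
clock: 36.05
eef_pos: [515.1, -162.1, 99.1]
eef_rot: [-3.141, 0.001, 0.06]
wrist_force: [-1.0, -0.1, -3.7]
finger_gap: 13.7
finger_force: 45.0
```

```bash
python3 held.py; python3 -c "
from h import *
to(462.8,138,97,0.078)"
```

```text
16 30 89 -7.4
30 45 79 -5.5
45 60 93 -5.8
60 75 79 -6.2
75 85 116 -11.9
xmax 81.7178032236821 ty [-24.49710895  24.13240996]
from [ 515.1 -162.1   99. ] 0.0598 -> [-0.0342 -0.3027  0.002 ] turn -0.0182 rows>= 7
```

Call:
{"api": "move_arm", "payload": {"moves": [[-0.002, -0.02, 0.002, 0], [-0.005, -0.045, 0.002, 0], [-0.009, -0.08, 0.002, 0], [-0.013, -0.12, 0.002, -0.01], [-0.018, -0.16, 0.002, -0.018], [-0.022, -0.2, 0.002, -0.018], [-0.027, -0.24, 0.002, -0.018], [-0.031, -0.275, 0.002, -0.018], [-0.034, -0.295, 0.002, -0.018], [-0.034, -0.3027, 0.002, -0.018], [-0.034, -0.3027, 0.002, -0.018], [-0.034, -0.3027, 0.002, -0.018]]}}

```text
clock: 37.3
eef_pos: [463.6, 137.1, 97.7]
eef_rot: [3.141, 0.0, 0.077]
wrist_force: [-0.3, -0.5, -3.3]
finger_gap: 13.7
finger_force: 45.0
```

Call:
{"api": "move_arm", "payload": {"moves": [[0, 0, 0, 0], [0, 0, 0, 0]]}}

```text
clock: 37.5
eef_pos: [463.7, 137.0, 97.9]
eef_rot: [3.142, 0.0, 0.077]
wrist_force: [0.6, 0.8, -3.2]
finger_gap: 13.8
finger_force: 45.0
```

```bash
python3 -c "
from h import *
to(462.8,138,55.3,0.078)"; python3 bp.py;  python3 held.py
```

```text
from [463.7 137.   97.9] 0.0766 -> [-0.0008 -0.001   0.0426] turn -0.0014 rows>= 1
[463.7 137.   97.9] 0.0766 [ 0.6  0.8 -3.2] [ 0.05  0.06 -0.04] 44.98773515224457
bay -66.2000781617149 -0.9955440747299944
16 30 103 -7.0
30 45 88 -4.9
45 60 105 -5.2
60 75 99 -5.7
75 85 138 -14.2
xmax 81.74769128993309 ty [-23.3644      24.55732986]
```

Call:
{"api": "move_arm", "payload": {"moves": [[0, -0.001, 0.02, -0.001], [0, -0.001, 0.034, -0.001], [0, -0.001, 0.039, -0.001], [0, -0.001, 0.042, -0.001], [0, -0.001, 0.0425, -0.001], [0, -0.001, 0.0425, -0.001]]}}

```text
clock: 38.15
eef_pos: [463.7, 138.8, 56.0]
eef_rot: [-3.141, -0.001, 0.079]
wrist_force: [-0.4, -0.2, -3.2]
finger_gap: 13.7
finger_force: 45.0
```

Call:
{"api": "move_arm", "payload": {"moves": [[0.006, 0, 0, 0], [0.013, 0, 0, 0], [0.02, 0, 0, 0], [0.027, 0, 0, 0], [0.034, 0, 0, 0], [0.041, 0, 0, 0], [0.048, 0, 0, 0], [0.055, 0, 0, 0], [0.06, 0, 0, 0], [0.06, 0, 0, 0]]}}

```text
clock: 39.15
eef_pos: [523.7, 143.6, 55.4]
eef_rot: [3.142, -0.0, 0.079]
wrist_force: [0.1, -0.4, -2.7]
finger_gap: 13.9
finger_force: 45.0
```

```bash
python3 bp.py
```

```text
[523.7 143.6  55.4] 0.0787 [ 0.1 -0.4 -2.7] [0.   0.04 0.06] 44.98788356781006
bay -5.8079170761520444 0.8225345306171947
```

Call:
{"api": "move_arm", "payload": {"moves": [[0.006, 0.0005, 0.0005, 0], [0.012, 0.0005, 0.0005, 0], [0.018, 0.0005, 0.0005, 0], [0.024, 0.0005, 0.0005, 0], [0.03, 0.0005, 0.0005, 0], [0.036, 0.0005, 0.0005, 0], [0.041, 0.0005, 0.0005, 0], [0.045, 0.0005, 0.0005, 0], [0.047, 0.0005, 0.0005, 0], [0.047, 0.0005, 0.0005, 0], [0.047, 0.0005, 0.0005, 0]]}}

```text
clock: 40.25
eef_pos: [570.4, 146.1, 55.3]
eef_rot: [3.141, -0.0, 0.079]
wrist_force: [-2.4, -5.5, 3.4]
finger_gap: 13.6
finger_force: 45.0
```

```bash
python3 bp.py
```

```text
[570.4 146.1  55.3] 0.0786 [-2.4 -5.5  3.4] [-1.18  0.41 -0.12] 44.99793469905853
bay 40.929183217099876 -0.28883722063796435
```

Call:
{"api": "move_arm", "payload": {"moves": [[0, 0, 0, 0], [0, 0, 0, 0], [0, 0, 0, 0], [0, 0, 0, 0]], "jaw": 0.04}}

```text
clock: 40.65
eef_pos: [570.2, 146.9, 54.9]
eef_rot: [-3.141, -0.0, 0.079]
wrist_force: [0.4, 0.7, 0.3]
finger_gap: 39.4
finger_force: 0.0
```

Call:
{"api": "move_arm", "payload": {"moves": [[0, 0, -0.025, 0], [0, 0, -0.05, 0], [0, 0, -0.075, 0], [0, 0, -0.075, 0]]}}

```text
clock: 41.05
eef_pos: [571.6, 147.2, 133.4]
eef_rot: [-3.141, -0.006, 0.079]
wrist_force: [0.2, 0.5, 0.0]
finger_gap: 39.8
finger_force: 0.0
```

```bash
python3 -c "
from h import *
to(440,-40,310,0.0)"
```

```text
from [571.6 147.2 133.4] 0.079 -> [-0.1459  0.1762 -0.1766] turn 0.079 rows>= 6
```

Call:
{"api": "move_arm", "payload": {"moves": [[-0.146, 0.176, -0.178, 0.079], [-0.146, 0.176, -0.178, 0.079], [-0.146, 0.176, -0.178, 0.079], [-0.146, 0.176, -0.178, 0.079], [-0.146, 0.176, -0.178, 0.079], [-0.146, 0.176, -0.178, 0.079], [-0.146, 0.176, -0.178, 0.079], [-0.146, 0.176, -0.178, 0.079], [-0.146, 0.176, -0.178, 0.079], [-0.146, 0.176, -0.178, 0.079]]}}

```text
clock: 42.05
eef_pos: [438.6, -39.5, 306.7]
eef_rot: [-3.141, 0.002, 0.001]
wrist_force: [-0.3, 1.7, -0.0]
finger_gap: 39.9
finger_force: 0.0
```

Call:
{"api": "move_arm", "payload": {"moves": [[0, 0, 0, 0], [0, 0, 0, 0]]}}

```text
clock: 42.25
eef_pos: [438.6, -39.8, 307.5]
eef_rot: [-3.141, 0.001, 0.001]
wrist_force: [-0.6, 0.3, -0.2]
finger_gap: 40.0
finger_force: 0.0
```

```bash
python3 fresh.py w5 | grep -v tray
```

```text
[438.53136231 -39.9137167  307.62054799] 0.0003963199516192616 42.3
fin [495. 198.] 609 [ 448.7 -248.4] [50.4 14. ] 8.45 z 71.6
body [481. 164.] 3130 [ 475.7 -246. ] [120.   49.8] 9.44 z 37.5
rail [127.  98.] 273 [563.4 191.4] [14.9 74. ] 82.19 z 24.9
rail [187.  96.] 174 [565.9 119.6] [67.8  2.3] 3.15 z 24.8
rail [229. 124.] 1717 [518.5  69.6] [165.6  24.3] 5.07 z 24.4
rail [178. 167.] 855 [479.9 139.5] [99.5 13.1] 4.58 z 24.4
rail [123. 171.] 877 [474.4 211. ] [98.8 14. ] 4.65 z 24.4
bayfin [147.  94.] 922 [563.1 144.6] [50.1 14.7] 4.32 z 81.6
bayfin [ 81. 100.] 1039 [557.  216.3] [49.6 14.8] 2.96 z 81.2
bridge [139.  24.] 10787 [633.  151.1] [ 46.3 239.5] 0.1 z 63.9
hi [  6. 240.] 508 [397.6 350.3] [49.9  9.4] 4.04 z 59.3
hi [ 47. 301.] 310 [315.  306.5] [16.6 33.5] 79.77 z 74.1
```

```bash
python3 -c "
from h import *
to(455.7,-247.3,110,0.165)"
```

```text
from [438.5 -39.9 307.6] 0.0004 -> [0.0171 0.2074 0.1976] turn -0.1646 rows>= 6
```

Call:
{"api": "move_arm", "payload": {"moves": [[0.017, 0.207, 0.05, -0.165], [0.017, 0.207, 0.1, -0.165], [0.017, 0.207, 0.1, -0.165], [0.017, 0.207, 0.1, -0.165], [0.017, 0.207, 0.197, -0.165], [0.017, 0.207, 0.197, -0.165], [0.017, 0.207, 0.197, -0.165], [0.017, 0.207, 0.197, -0.165], [0.017, 0.207, 0.197, -0.165], [0.017, 0.207, 0.197, -0.165], [0.017, 0.207, 0.197, -0.165], [0.017, 0.207, 0.197, -0.165]]}}

```text
clock: 43.5
eef_pos: [455.8, -247.1, 112.0]
eef_rot: [3.14, -0.001, 0.165]
wrist_force: [-0.3, -0.4, -0.6]
finger_gap: 39.7
finger_force: 0.0
```

Call:
{"api": "move_arm", "payload": {"moves": [[0, 0, 0, 0], [0, 0, 0, 0]]}}

```text
clock: 43.7
eef_pos: [455.5, -247.2, 111.2]
eef_rot: [3.141, -0.0, 0.165]
wrist_force: [0.3, 0.3, -0.5]
finger_gap: 40.3
finger_force: 0.0
```

```bash
python3 -c "
from h import *
to(455.7,-247.3,44.5,0.165)"
```

```text
from [ 455.5 -247.2  111.2] 0.1649 -> [0.0002 0.0002 0.0667] turn -0.0001 rows>= 2
```

Call:
{"api": "move_arm", "payload": {"moves": [[0, 0, 0.035, 0], [0, 0, 0.058, 0], [0, 0, 0.066, 0], [0, 0, 0.066, 0], [0, 0, 0.066, 0]]}}

```text
clock: 44.2
eef_pos: [455.9, -247.5, 46.0]
eef_rot: [3.141, -0.001, 0.165]
wrist_force: [0.2, -0.1, -0.3]
finger_gap: 40.0
finger_force: 0.0
```

Call:
{"api": "move_arm", "payload": {"moves": [[0, 0, 0, 0], [0, 0, 0, 0], [0, 0, 0, 0], [0, 0, 0, 0], [0, 0, 0, 0], [0, 0, 0, 0]], "jaw": 0.0, "squeeze": 45}}

```text
clock: 44.8
eef_pos: [455.5, -247.4, 45.2]
eef_rot: [3.141, -0.0, 0.165]
wrist_force: [-0.8, -1.8, 3.2]
finger_gap: 14.0
finger_force: 45.0
```

Call:
{"api": "move_arm", "payload": {"moves": [[0, 0, -0.008, 0], [0, 0, -0.02, 0], [0, 0, -0.035, 0], [0, 0, -0.055, 0], [0, 0, -0.055, 0], [0, 0, -0.055, 0], [0, 0, -0.055, 0]]}}

```text
clock: 45.5
eef_pos: [455.0, -246.9, 99.1]
eef_rot: [-3.141, 0.001, 0.165]
wrist_force: [0.5, 0.0, -3.1]
finger_gap: 13.8
finger_force: 45.0
```

```bash
python3 held.py; python3 -c "
from h import *
to(468.4,66.2,97,0.078)"
```

```text
16 30 78 -7.0
30 45 72 -5.4
45 60 75 -5.0
60 75 80 -6.7
75 85 109 -15.6
xmax 82.03298691910865 ty [-24.66547862  24.64602922]
from [ 455.  -246.9   99.1] 0.1648 -> [ 0.0646 -0.3067  0.0021] turn 0.0868 rows>= 7
```

Call:
{"api": "move_arm", "payload": {"moves": [[0.004, -0.02, 0.002, 0], [0.009, -0.045, 0.002, 0.01], [0.017, -0.08, 0.002, 0.02], [0.025, -0.12, 0.002, 0.04], [0.034, -0.16, 0.002, 0.06], [0.042, -0.2, 0.002, 0.08], [0.051, -0.24, 0.002, 0.087], [0.058, -0.275, 0.002, 0.087], [0.063, -0.297, 0.002, 0.087], [0.064, -0.307, 0.002, 0.087], [0.064, -0.307, 0.002, 0.087], [0.064, -0.307, 0.002, 0.087]]}}

```text
clock: 46.75
eef_pos: [468.0, 65.4, 97.7]
eef_rot: [3.141, 0.001, 0.078]
wrist_force: [0.1, 0.5, -2.7]
finger_gap: 13.9
finger_force: 45.0
```

Call:
{"api": "move_arm", "payload": {"moves": [[0, 0, 0, 0], [0, 0, 0, 0]]}}

```text
clock: 46.95
eef_pos: [468.2, 65.3, 97.9]
eef_rot: [3.142, 0.0, 0.076]
wrist_force: [0.3, 0.6, -2.5]
finger_gap: 13.7
finger_force: 45.0
```

```bash
python3 -c "
from h import *
to(468.4,66.2,55.3,0.078)"; python3 bp.py;  python3 held.py
```

```text
from [468.2  65.3  97.9] 0.0765 -> [ 0.0002 -0.0009  0.0426] turn -0.0015 rows>= 1
[468.2  65.3  97.9] 0.0765 [ 0.3  0.6 -2.5] [0.01 0.03 0.02] 44.98690366744995
bay -67.2787575580371 -72.89469804646535
16 30 102 -7.5
30 45 82 -4.3
45 60 103 -5.7
60 75 95 -6.0
75 85 132 -14.8
xmax 82.09011643545799 ty [-24.10708043  24.22953253]
```

Call:
{"api": "move_arm", "payload": {"moves": [[0, -0.0003, 0.02, -0.001], [0, -0.0003, 0.034, -0.001], [0, -0.0003, 0.039, -0.001], [0, -0.0003, 0.042, -0.001], [0, -0.0003, 0.0425, -0.001], [0, -0.0003, 0.0425, -0.001]]}}

```text
clock: 47.6
eef_pos: [468.5, 66.4, 56.0]
eef_rot: [3.142, -0.001, 0.079]
wrist_force: [-0.3, -0.6, -3.0]
finger_gap: 13.7
finger_force: 45.0
```

Call:
{"api": "move_arm", "payload": {"moves": [[0.006, 0, 0, 0], [0.013, 0, 0, 0], [0.02, 0, 0, 0], [0.027, 0, 0, 0], [0.034, 0, 0, 0], [0.041, 0, 0, 0], [0.048, 0, 0, 0], [0.055, 0, 0, 0], [0.06, 0, 0, 0], [0.06, 0, 0, 0]]}}

```text
clock: 48.6
eef_pos: [528.4, 71.2, 55.4]
eef_rot: [3.142, -0.0, 0.079]
wrist_force: [0.0, 0.1, -2.0]
finger_gap: 13.8
finger_force: 45.0
```

```bash
python3 bp.py
```

```text
[528.4  71.2  55.4] 0.0788 [ 0.   0.1 -2. ] [ 0.06  0.06 -0.04] 44.98683750629425
bay -6.783090014472213 -71.70529591787366
```

Call:
{"api": "move_arm", "payload": {"moves": [[0.006, 0.0003, 0.0005, 0], [0.012, 0.0003, 0.0005, 0], [0.018, 0.0003, 0.0005, 0], [0.024, 0.0003, 0.0005, 0], [0.03, 0.0003, 0.0005, 0], [0.036, 0.0003, 0.0005, 0], [0.041, 0.0003, 0.0005, 0], [0.045, 0.0003, 0.0005, 0], [0.048, 0.0003, 0.0005, 0], [0.048, 0.0003, 0.0005, 0], [0.048, 0.0003, 0.0005, 0]]}}

```text
clock: 49.7
eef_pos: [576.1, 74.3, 55.3]
eef_rot: [3.141, -0.0, 0.079]
wrist_force: [-2.1, -4.9, 2.9]
finger_gap: 13.5
finger_force: 45.0
```

```bash
python3 bp.py
```

```text
[576.1  74.3  55.3] 0.0788 [-2.1 -4.9  2.9] [-0.85  0.37 -0.13] 44.991384744644165
bay 41.007140196265304 -72.3615768216823
```

Call:
{"api": "move_arm", "payload": {"moves": [[0, 0, 0, 0], [0, 0, 0, 0], [0, 0, 0, 0], [0, 0, 0, 0]], "jaw": 0.04}}

```text
clock: 50.1
eef_pos: [575.9, 74.8, 54.9]
eef_rot: [-3.141, -0.0, 0.079]
wrist_force: [0.2, 0.4, 0.2]
finger_gap: 38.9
finger_force: 0.0
```

Call:
{"api": "move_arm", "payload": {"moves": [[0, 0, -0.025, 0], [0, 0, -0.05, 0], [0, 0, -0.075, 0], [0, 0, -0.075, 0]]}}

```text
clock: 50.5
eef_pos: [577.3, 74.8, 133.4]
eef_rot: [-3.142, -0.005, 0.079]
wrist_force: [0.7, 0.0, 0.3]
finger_gap: 40.3
finger_force: 0.0
```

```bash
python3 -c "
from h import *
to(440,60,310,0.0)"
```

```text
from [577.3  74.8 133.4] 0.0789 -> [-0.138   0.004  -0.1766] turn 0.0789 rows>= 5
```

Call:
{"api": "move_arm", "payload": {"moves": [[-0.138, 0.004, -0.178, 0.079], [-0.138, 0.004, -0.178, 0.079], [-0.138, 0.004, -0.178, 0.079], [-0.138, 0.004, -0.178, 0.079], [-0.138, 0.004, -0.178, 0.079], [-0.138, 0.004, -0.178, 0.079], [-0.138, 0.004, -0.178, 0.079], [-0.138, 0.004, -0.178, 0.079], [-0.138, 0.004, -0.178, 0.079]]}}

```text
clock: 51.4
eef_pos: [438.8, 59.8, 306.4]
eef_rot: [3.141, 0.003, -0.0]
wrist_force: [0.7, -0.4, -0.9]
finger_gap: 39.7
finger_force: 0.0
```

Call:
{"api": "move_arm", "payload": {"moves": [[0, 0, 0, 0], [0, 0, 0, 0]]}}

```text
clock: 51.6
eef_pos: [438.7, 59.8, 307.4]
eef_rot: [3.142, 0.001, -0.0]
wrist_force: [0.2, -0.1, 0.7]
finger_gap: 40.1
finger_force: 0.0
```

```bash
python3 fresh.py w6
```

```text
[438.66561838  59.77870433 307.54349065] -0.00027229166807440924 51.65
rail [210.  95.] 172 [563.7 191.2] [15.2 73.6] 81.85 z 24.8
rail [312. 163.] 760 [485.4  67.8] [99.8 12.4] 4.24 z 24.4
rail [256. 168.] 793 [479.9 139.6] [99.3 12.3] 4.43 z 24.3
rail [200. 172.] 822 [474.2 211.4] [99.1 13.6] 3.8 z 24.3
bayfin [306.  88.] 669 [568.9  73.4] [50.1 14. ] 4.06 z 82.0
bayfin [239.  94.] 770 [562.8 145.1] [49.5 14.5] 3.99 z 81.9
bayfin [173. 100.] 871 [557.1 217.1] [50.  14.7] 3.7 z 81.8
bridge [233.  24.] 10731 [633.  151.6] [238.2  46. ] 89.99 z 63.9
trayfin [ 14. 237.] 740 [402.7 427.5] [15.2 50.1] 86.81 z 76.4
trayfin [ 74. 241.] 682 [397.5 356. ] [15.6 50. ] 86.25 z 76.5
trayfin [124. 304.] 262 [315.2 306.4] [15.5 31.8] 81.71 z 74.3
traybody [ 35. 203.] 3508 [429.3 425. ] [ 52.1 121.3] 88.26 z 42.6
traybody [ 92. 206.] 3301 [424.3 353.8] [ 51.4 119.6] 87.24 z 42.6
hi [ 19. 235.] 1170 [402.7 427.5] [15.2 50.1] 86.81 z 71.3
hi [ 78. 240.] 1023 [397.5 356. ] [15.6 50. ] 86.25 z 73.0
hi [125. 301.] 312 [315.3 306.4] [15.5 32. ] 81.71 z 74.0
```

View pics/w6.png

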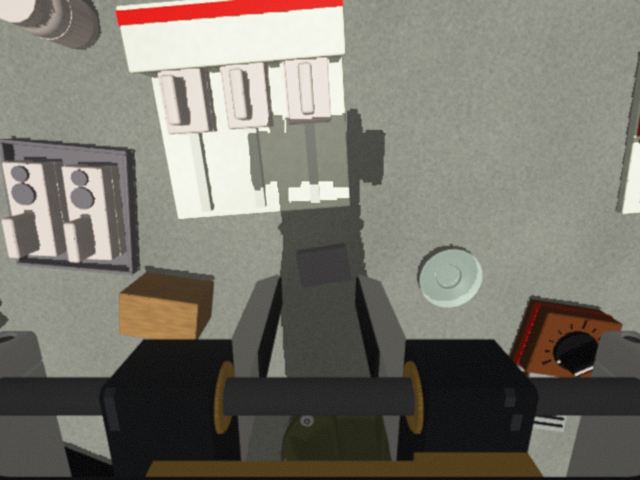

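```bash
python3 - <<'E'
from h import *
c=pickle.load(open('pics/w1.pkl','rb')); w=cloud(c); d=w-[522.5,-399.1,0]; t=np.radians(4.5)
x=d[...,0]*np.cos(t)+d[...,1]*np.sin(t); y=-d[...,0]*np.sin(t)+d[...,1]*np.cos(t)
for lo in range(-105,15,6):
    m=(x>lo)&(x<lo+6)&(abs(y)<30); m2=(x>lo)&(x<lo+6)&(abs(y)<60)&(w[...,2]>20); print(lo+3,m.sum(),np.round(np.percentile(w[m][:,2],[10,50,90]),1) if m.sum() else '', np.round(np.percentile(y[m2],[1,99]),1) if m2.sum() else '')
for X in (-64,-60,-55,-50): print(X,np.round([522.5+X*np.cos(t),-399.1+X*np.sin(t)],1))
to(522.5-64*np.cos(t),-399.1-64*np.sin(t),150,0.0785)
E
```

```text
-102 24 [-1.2 -0.6  0.6] 
-96 0  
-90 53 [44.7 46.1 46.9] [-33.3  33.1]
-84 213 [44.7 46.1 47.3] [-33.8  33.8]
-78 229 [43.9 45.6 47. ] [-33.9  33.8]
-72 227 [42.3 43.5 44.5] [-33.9  33.7]
-66 240 [40.8 42.2 44.1] [-33.8  33.8]
-60 219 [39.6 40.6 41.8] [-33.9  33.8]
-54 245 [37.4 38.9 41.2] [-33.7  33.7]
-48 204 [36.8 38.1 39.3] [-33.7  33.7]
-42 244 [34.7 36.  37.9] [-33.6  33.7]
-36 234 [33.2 34.5 35.5] [-38.9  59.1]
-30 238 [31.8 33.  34.1] [-38.9  59.1]
-24 235 [30.3 31.4 32.7] [-38.9  59.2]
-18 239 [28.6 29.9 31. ] [-39.   59.2]
-12 239 [27.3 28.5 29.8] [-48.8  59.8]
-6 3767 [422.6 424.3 425.9] [-53.7  59.3]
0 4980 [413.8 414.8 430.1] [-53.8  59.2]
6 7297 [409.7 412.8 414.6] [-52.   59.2]
12 255 [43.4 44.4 45.4] [-59.   59.8]
-64 [ 458.7 -404.1]
-60 [ 462.7 -403.8]
-55 [ 467.7 -403.4]
-50 [ 472.7 -403. ]
from [438.7  59.8 307.5] -0.0003 -> [0.0202 0.4639 0.1575] turn -0.0788 rows>= 10
```

Call:
{"api": "move_arm", "payload": {"moves": [[0.02, 0.464, 0.0, -0.079], [0.02, 0.464, 0.0, -0.079], [0.02, 0.464, 0.0, -0.079], [0.02, 0.464, 0.0, -0.079], [0.02, 0.464, 0.0, -0.079], [0.02, 0.464, 0.0, -0.079], [0.02, 0.464, 0.0, -0.079], [0.02, 0.464, 0.0, -0.079], [0.02, 0.464, 0.0, -0.079], [0.02, 0.464, 0.0, -0.079], [0.02, 0.464, 0.0, -0.079], [0.02, 0.464, 0.0, -0.079]], "jaw": 0.0}}

```text
clock: 52.85
eef_pos: [458.5, -403.7, 307.7]
eef_rot: [-3.141, 0.0, 0.079]
wrist_force: [0.1, -0.5, 0.4]
finger_gap: 0.1
finger_force: 0.0
```

Call:
{"api": "move_arm", "payload": {"moves": [[0, 0, 0, 0], [0, 0, 0, 0], [0, 0, 0, 0]]}}

```text
clock: 53.15
eef_pos: [458.7, -403.5, 308.5]
eef_rot: [3.141, -0.0, 0.08]
wrist_force: [-0.6, -0.4, -0.7]
finger_gap: 0.4
finger_force: 0.0
```

```bash
python3 dial.py; python3 -c "
from h import *
to(450.7,-404.7,75,0.0785)"
```

```text
[ 458.67328994 -403.63140778  308.32268777] 0.07960205413712895 53.2
tower [ 573.9 -394.7] [ 97.4 110.2] 4.61
bar [ 572.7 -394.9] [14.  51.6] 68.75
white dir -20.3
from [ 458.7 -403.6  308.3] 0.0796 -> [-0.008   0.0004  0.2333] turn 0.0011 rows>= 5
```

Dial at mark 6 (−21.2°). Go down over the pedal.

Call:
{"api": "move_arm", "payload": {"moves": [[-0.008, 0, 0.05, 0.001], [-0.008, 0, 0.1, 0.001], [-0.008, 0, 0.15, 0.001], [-0.008, 0, 0.19, 0.001], [-0.008, 0, 0.22, 0.001], [-0.008, 0, 0.233, 0.001], [-0.008, 0, 0.233, 0.001], [-0.008, 0, 0.233, 0.001], [-0.008, 0, 0.233, 0.001]]}}

```text
clock: 54.1
eef_pos: [451.2, -405.5, 76.9]
eef_rot: [3.139, -0.002, 0.078]
wrist_force: [0.0, 0.6, 0.6]
finger_gap: 0.5
finger_force: 0.0
```

Call:
{"api": "move_arm", "payload": {"moves": [[0, 0, 0.012, 0], [0, 0, 0.024, 0], [0, 0, 0.032, 0], [0, 0, 0.036, 0], [0, 0, 0.04, 0], [0, 0, 0.043, 0], [0, 0, 0.045, 0], [0, 0, 0.045, 0], [0, 0, 0.045, 0]]}}

```text
clock: 55.0
eef_pos: [450.2, -405.1, 30.2]
eef_rot: [3.142, 0.001, 0.078]
wrist_force: [-5.3, 1.8, 7.5]
finger_gap: 0.7
finger_force: 3.8
```

```bash
python3 -c "
from h import *
to(450.7,-404.7,26,0.0785)"
```

```text
from [ 450.2 -405.1   30.2] 0.0777 -> [ 0.0005 -0.0003  0.0042] turn -0.0008 rows>= 1
```

Call:
{"api": "move_arm", "payload": {"moves": [[0, 0, 0.002, 0], [0, 0, 0.003, 0], [0, 0, 0.004, 0], [0, 0, 0.004, 0], [0, 0, 0.004, 0]]}}

```text
clock: 55.5
eef_pos: [450.3, -405.3, 28.1]
eef_rot: [3.141, 0.0, 0.078]
wrist_force: [-12.0, 6.7, 26.9]
finger_gap: 0.3
finger_force: 13.5
```

Call:
{"api": "move_arm", "payload": {"moves": [[0, 0, 0.001, 0], [0, 0, 0.002, 0], [0, 0, 0.002, 0], [0, 0, 0.002, 0]]}}

```text
clock: 55.9
eef_pos: [450.5, -405.4, 27.6]
eef_rot: [3.14, -0.0, 0.078]
wrist_force: [-17.4, 12.5, 43.0]
finger_gap: 0.5
finger_force: 21.6
```

Call:
{"api": "move_arm", "payload": {"moves": [[0, 0, -0.006, 0], [0, 0, -0.012, 0], [0, 0, -0.018, 0], [0, 0, -0.025, 0], [0, 0, -0.05, 0], [0, 0, -0.09, 0], [0, 0, -0.11, 0], [0, 0, -0.11, 0], [0, 0, -0.11, 0]]}}

```text
clock: 56.8
eef_pos: [450.1, -404.6, 133.1]
eef_rot: [-3.141, 0.001, 0.078]
wrist_force: [-0.4, -0.1, 0.1]
finger_gap: 0.5
finger_force: 0.0
```

```bash
python3 -c "
from h import *
to(572.6,-395,130,-0.371)"
```

```text
from [ 450.1 -404.6  133.1] 0.0777 -> [ 1.229e-01 -1.000e-04  3.100e-03] turn 0.4487 rows>= 4
```

Call:
{"api": "move_arm", "payload": {"moves": [[0.03, 0, 0.0, 0.1], [0.07, 0, 0.0, 0.2], [0.1, 0, 0.002, 0.3], [0.123, 0, 0.002, 0.4], [0.123, 0, 0.002, 0.449], [0.123, 0, 0.002, 0.449], [0.123, 0, 0.002, 0.449], [0.123, 0, 0.002, 0.449]], "jaw": 0.04}}

```text
clock: 57.6
eef_pos: [572.6, -395.4, 131.4]
eef_rot: [-3.141, 0.001, -0.37]
wrist_force: [-0.4, 0.3, 0.0]
finger_gap: 39.8
finger_force: 0.0
```

```bash
python3 -c "
from h import *
to(572.6,-395,58.5,-0.371)
w=cloud(shot('scene')); d=w-[522.5,-399.1,0]; t=np.radians(4.5)
x=d[...,0]*np.cos(t)+d[...,1]*np.sin(t); y=-d[...,0]*np.sin(t)+d[...,1]*np.cos(t)
m=(x>-80)&(x<-66)&(abs(y)<30); print('pedal z',m.sum(),np.nanmedian(w[m][:,2]))"
```

```text
from [ 572.6 -395.4  131.4] -0.3705 -> [-0.0001 -0.0004  0.0729] turn 0.0005 rows>= 2
pedal z 115 43.85728848168287
```

Pedal is back up. Grip the dial and turn it to 0.

Call:
{"api": "move_arm", "payload": {"moves": [[0, 0, 0.035, 0], [0, 0, 0.062, 0], [0, 0, 0.071, 0], [0, 0, 0.072, 0], [0, 0, 0.072, 0], [0, 0, 0.072, 0]]}}

```text
clock: 58.25
eef_pos: [573.7, -395.8, 61.7]
eef_rot: [3.141, -0.002, -0.371]
wrist_force: [0.2, 0.6, 0.6]
finger_gap: 39.8
finger_force: 0.0
```

Call:
{"api": "move_arm", "payload": {"moves": [[0, 0, 0, 0], [0, 0, 0, 0], [0, 0, 0, 0], [0, 0, 0, 0], [0, 0, 0, 0], [0, 0, 0, 0]], "jaw": 0.0, "squeeze": 25}}

```text
clock: 58.85
eef_pos: [573.2, -395.3, 60.1]
eef_rot: [3.142, -0.0, -0.371]
wrist_force: [-0.2, 0.6, 2.3]
finger_gap: 13.8
finger_force: 25.0
```

```bash
python3 bp.py
```

```text
[ 573.2 -395.3   60.1] -0.3712 [-0.2  0.6  2.3] [ 0.23  0.1  -0.02] 25.000336468219757
bay 1.40460237024039 -540.2474515072463
```

Call:
{"api": "move_arm", "payload": {"moves": [[0, 0, 0, -0.12], [0, 0, 0, -0.25], [0, 0, 0, -0.38], [0, 0, 0, -0.51], [0, 0, 0, -0.64], [0, 0, 0, -0.77], [0, 0, 0, -0.9], [0, 0, 0, -1.03], [0, 0, 0, -1.16], [0, 0, 0, -1.28], [0, 0, 0, -1.35], [0, 0, 0, -1.35]]}}

```text
clock: 60.05
eef_pos: [573.0, -394.3, 60.1]
eef_rot: [-3.14, -0.001, 0.982]
wrist_force: [-3.7, 8.2, 5.6]
finger_gap: 14.1
finger_force: 25.0
```

Call:
{"api": "move_arm", "payload": {"moves": [[0, 0, 0, -0.12], [0, 0, 0, -0.25], [0, 0, 0, -0.38], [0, 0, 0, -0.51], [0, 0, 0, -0.64], [0, 0, 0, -0.77], [0, 0, 0, -0.9], [0, 0, 0, -1.03], [0, 0, 0, -1.16], [0, 0, 0, -1.28], [0, 0, 0, -1.35], [0, 0, 0, -1.35]]}}

```text
clock: 61.25
eef_pos: [572.1, -394.5, 60.1]
eef_rot: [-3.141, -0.004, 2.331]
wrist_force: [-10.3, 7.7, 8.6]
finger_gap: 13.9
finger_force: 25.0
```

Call:
{"api": "move_arm", "payload": {"moves": [[0, 0, 0, 0], [0, 0, 0, 0]]}}

```text
clock: 61.45
eef_pos: [572.1, -394.5, 60.1]
eef_rot: [-3.141, -0.004, 2.329]
wrist_force: [-11.1, 8.7, 9.0]
finger_gap: 13.9
finger_force: 25.0
```

```bash
python3 bp.py
```

```text
[ 572.1 -394.5   60.1] 2.3289 [-11.1   8.7   9. ] [1.48 1.96 0.1 ] 25.002853274345398
bay 0.3359655413039846 -539.3492837022616
```

Call:
{"api": "move_arm", "payload": {"moves": [[0, 0, 0, 0], [0, 0, 0, 0], [0, 0, 0, 0], [0, 0, 0, 0]], "jaw": 0.04}}

```text
clock: 61.85
eef_pos: [573.2, -395.4, 59.8]
eef_rot: [3.142, 0.0, 2.329]
wrist_force: [0.0, 0.5, -0.5]
finger_gap: 39.1
finger_force: 0.0
```

Call:
{"api": "move_arm", "payload": {"moves": [[0, 0, -0.04, 0], [0, 0, -0.09, 0], [0, 0, -0.14, 0], [0, 0, -0.19, 0], [0, 0, -0.23, 0], [0, 0, -0.24, 0], [0, 0, -0.24, 0]]}}

```text
clock: 62.55
eef_pos: [573.4, -395.5, 301.3]
eef_rot: [3.141, 0.003, 2.329]
wrist_force: [-0.5, 0.6, -0.8]
finger_gap: 39.9
finger_force: 0.0
```

```bash
python3 -c "
from h import *
to(480,-390,300,0.8)"
```

```text
from [ 573.4 -395.5  301.3] 2.3288 -> [ 0.0682 -0.064   0.0013] turn 1.5288 rows>= 11
```

Call:
{"api": "move_arm", "payload": {"moves": [[0.068, -0.064, 0, 1.53], [0.068, -0.064, 0, 1.53], [0.068, -0.064, 0, 1.53], [0.068, -0.064, 0, 1.53], [0.068, -0.064, 0, 1.53], [0.068, -0.064, 0, 1.53], [0.068, -0.064, 0, 1.53], [0.068, -0.064, 0, 1.53], [0.068, -0.064, 0, 1.53], [0.068, -0.064, 0, 1.53], [0.068, -0.064, 0, 1.53], [0.068, -0.064, 0, 1.53]]}}

```text
clock: 63.75
eef_pos: [479.7, -389.7, 298.4]
eef_rot: [-3.139, 0.0, 0.802]
wrist_force: [0.0, 0.3, 0.1]
finger_gap: 39.8
finger_force: 0.0
```

Call:
{"api": "move_arm", "payload": {"moves": [[0, 0, 0, 0.7], [0, 0, 0, 0.7], [0, 0, 0, 0.7], [0, 0, 0, 0.7], [0, 0, 0, 0.7], [0, 0, 0, 0.7], [0, 0, 0, 0.7]]}}

```text
clock: 64.45
eef_pos: [479.9, -389.8, 299.5]
eef_rot: [-3.141, 0.0, 0.104]
wrist_force: [0.3, -0.1, -0.3]
finger_gap: 39.9
finger_force: 0.0
```

```bash
python3 dial.py; python3 -c "
from h import *
c=shot('wrist','w7'); t=shot('scene','s2')
cv2.imwrite('pics/s2c.png',np.hstack([cv2.resize(c['frame'],(400,300)),cv2.resize(t['frame'],(400,300))]))"
```

```text
[ 479.83981137 -389.86593013  299.58062131] 0.10327552738679624 64.5
tower [ 573.7 -394.8] [ 98.1 110.2] 4.73
bar [ 572.6 -394.9] [13.9 51.8] 43.51
white dir 131.6
```

View pics/s2c.png

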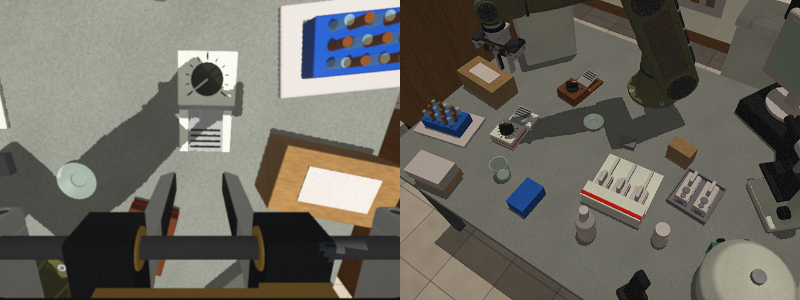

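```bash
python3 -c "
from cell import manip
print(manip.sign_off())"
```

```text
the job is handed in; nothing more can be done
None
```

The job is handed in: both spent cassettes stand upright in the tray, all three fresh ones are home on their rails, and the pump was primed at mark 6 with the dial then turned back to 0, at about 64.5 s on the robot's clock; the hand-in returned no verdict.

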